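# Load the finisher and hold its dead-man paddle

## Task

Use the scoop to move at least three of the white ceramic balls from the grey bin into the bowl of the round finishing machine, without touching the balls with the gripper, then set the scoop down on the bench and let go of it. Then start the machine by pressing its spring-loaded black dead-man paddle down to half travel (12 mm, its top flush with the steel cheeks beside it) and finish while still holding it there: released or pressed right down, the machine stops. Leave the screwdriver, tape roll and glue bottle alone.

Things in the scene. Friction and masses are not known exactly. Their poses are not given: they have to be found in the camera images.
- bin: Open grey plastic picking bin, fixed, 45 mm high. Origin: underside; x runs along it to its sloped end. Inside: floor 5 mm above the bench, flat from an upright rear wall at x -120 mm to x +80; there the front wall slopes up and outward at 35 degrees to the rim (x +137). Inside width 100 mm, sides upright, 4 mm thick. The balls start at x 0 to 80 mm; the rear half is empty.
- scoop: Aluminium hand scoop, 0.11 to 0.21 kg, standing flat on the bench. Origin: centre of the pan's underside; x points to the open front edge, z up. Pan 90 mm long (x -45 to +45), 84 mm wide, floor 2 mm thick, back wall 34 mm high, side walls 30 mm high (12 mm over the front 24 mm).
- scoop_handle (a point): Grip point on the scoop's upright black handle: on its axis, at x -45, y 0, z +100 mm in the scoop's frame. The handle is 22 x 22 mm square, sides parallel to the scoop's x and y, stands over the back wall and spans 57 to 125 mm above the underside.
- finisher: Small round vibratory finishing machine, fixed to the bench, with an open dark grey bowl on top. Origin: underside, on the bowl's axis. Bowl rim 125 mm above the bench and 164 mm across; walls 4 mm; bowl floor 61 mm above the bench; a small central cone (28 mm wide, 28 mm high) stands on the bowl floor.
- paddle_top (a point): Centre of the flat top of the black dead-man paddle (66 x 64 mm), 80 mm above the bench when released. It moves straight down between two fixed steel cheeks (along its +y and -y sides, 72 mm apart inside) on a fixed grey box 100 x 100 x 50 mm. The cheeks' tops are 68 mm above the bench: the paddle is flush with them at half travel.
- paddle (a joint): How far the paddle is pressed down, m: 0 released, 0.012 half way (flush with the cheeks), 0.024 fully down on its stop. A spring pushes it back up: about 2 N to start it moving, 6 N at half way, 10 N at the stop.
- tape_roll: Bystander: cardboard ring 84 mm across, 24 mm high, lying on the bench. Origin: underside, at its centre.
- screwdriver: Bystander: screwdriver lying on the bench along its own x.
- glue: Bystander: small white bottle, 40 mm across, 85 mm high, standing. Origin: underside.
- media0_center (a point): Centre of one of five identical white ceramic media balls, 24 mm across, 18 g, that start in the bin.
- media1_center (a point): Centre of another of the five balls.
- media2_center (a point): Centre of another of the five balls.
- media3_center (a point): Centre of another of the five balls.
- media4_center (a point): Centre of another of the five balls.
There are look-alikes about, which are no part of the job. Leave any blue look-alike of the scoop alone. Leave any purple look-alike of the finisher alone.

How it is judged:
By the outcome, as a careful person would: the job done as asked, in the order asked, and still so for the second after the job is handed in, while the arm keeps its last pose, push and grip.
It also fails if it takes over 72 s, if anything falls off the work surface, if the arm or the gripper's body presses on something with over 40 N, if the wrist force passes 120 N, or if a joint passes its speed limit or range.

## Robot

A 6-joint arm with a two-finger parallel gripper is mounted at the origin on the work surface. World frame = base frame: x ahead of the robot, y to its left, z up, the work surface at z = 0. Lengths are in mm, angles in rad, forces in N, time in s.
With the tool pointing down it reaches from about 325 to 775 mm from the base axis. Payload 5.5 kg.
Tool frame: the origin (TCP) lies between the finger pads; the fingertips stand 19 mm ahead of it and the grasp point (between the pads) is the TCP; z points along the fingers, x is the direction in which the jaws open and shut, and the axes are right-handed (so a half turn about z gives the same grasp; the last joint's range is limited). The gripper opens to 85 mm and grips with 20 to 120 N. Pads are 22 mm wide; open, the fingers measure 114 mm over their backs; the gripper's body (76 mm by 85 mm) begins 54 mm behind the grasp point. The pads swing forward as they close: fully open they stand 13 mm farther back than shut.
Start: joints at [-1.308, 0.091, 1.231, -0, 1.82, -0.057], TCP at [188.626, -569.594, 250.275] pointing down, gripper open.
Joint ranges: [-2.87, 2.87], [-0.86, 2.18], [0.17, 2.46], [-1.51, 4.65], [0.06, 2.69], [-2.65, 2.65]. Speed limits (rad/s): [2.57, 2.57, 3.01, 3.14, 3.14, 3.14].

## Interface

Orientations are given as a unit quaternion [x, y, z, w].
In Python, from plant import env gives the robot as it stands.
- The arm moves only by the tool carry_out, never from a script. Its argument "moves" is text: rows parted by semicolons, each of 7 numbers parted by spaces: the turn, a rotation vector about the tool's x, y, z in rad, then the shift along the tool's x, y, z in cm, then the closure, from -1 (fully open) to 1 (shut), so that 0 is half open. A call has 1 to 20 rows; each row is the pose to reach, as a shift and turn from the pose commanded when the call began, along the tool's axes at that moment; what a row does not reach only later rows make up. A row lasts 1/10 s, in which the tool goes at most 50 mm and 8.59 degrees, less where a joint would pass 70% of its speed; a pose out of reach is approached as far as the arm can. A call with a gripper value outside its range is refused whole. The fingers move at their own pace and stop on an object; the grip force is fixed at half the most. Time passes only in rows, so rows that repeat a pose let the fingers close. It gives the time, the measured TCP pose, the force and the opening at its end, in the units of the state.
- env.get_state(): the state, without advancing time (a new reading comes with each control period).
- env.capture(name): name is "scene" or "top" or "wrist"; returns a dict with "color" (420x560x3 uint8, blue, green, red), "range_z" (420x560 float32, mm along the optical axis (not along the pixel's ray), 0 where there is no reading), "vfov" (degrees; the focal length in pixels is half the picture's height over the tangent of half this angle, whatever the lens; pixels are square), "cx", "cy" (the principal point, pixels), "position" and "orientation" of the camera in the world; the wrist camera has in their place "hand_eye" (4x4, takes a point from camera to tool coordinates, whose origin is the TCP and whose axes are the tool frame's). Camera axes: x right, y up, looking along -z (the intrinsics and any distortion apply to the point x, -y, -z); pixel columns grow to the right and rows downward; lengths in mm; the calibration is good to about 2 mm. The wrist camera is an equidistant fisheye: a pixel r from the principal point sees the ray r / f radians off the axis. A picture is of the moment at which its call begins: read the wrist's pose just before it.
- env.sign_off(): hands the job in, once; it reports no verdict.
Trained networks look in a picture, given as the dict that the camera call returned (one of the last four; its "shot" number tells which), for a name from the list of things; names that differ only in an ending like _2 or _b are one class to them, and where a whole thing is asked for, a point or a joint stands for the part that bears it (a point fixed in the world has none). Each returns a list of dicts, best first, with "p" (0 to 1); they miss things now and then, are a little off and sometimes report something else, mostly with a low value. They report only what shows in the picture. A call takes as long as a camera call. They do not tell look-alikes from the thing itself.
- env.trace(picture, target): "pixels" (420x560 bool, what is visible of it) and "pixel" ([column, row] in pixels, amid what is visible of it).
- env.place_of(picture, target): "pixel" ([column, row] in pixels: a listed point, or the origin of a listed thing).
The state is a dict: "time_s": time; "joint_positions": joint angles; "qvel": joint speeds; "effort": joint torques, N m; "position": TCP position; "tcp_rot": TCP orientation; "wrist_force": force on the tool from outside, world axes, zero at the start; "torque": the same for the moment, N m; "finger_gap": finger opening in mm.
Only numpy, scipy, OpenCV 4.12 (cv2) and the standard library are available. Lean on these libraries where they do the work, as an engineer would, in place of code of your own. Each camera call takes 0.05 s, during which the arm holds its last target.

## Working session

There is one attempt and no reset: what is moved stays moved. The work goes in short steps, Python scripts to look and compute and a tool call to move; the robot and the scene stay as the last step left them, time stands still between calls to the robot, and variables do not carry over. Pictures are saved under pics/ and viewed, and the job is handed in when it is done.

Besides the shell and the picture viewer there is one more tool, called after "Request:" in YAML: its name, and indented under it one key for each argument. carry_out: Moves the arm, as the interface text tells. Its arguments: {"type":"object","properties":{"moves":{"type":"string"}},"required":["moves"]}

```bash
ls; mkdir -p pics; python3 - <<'E'
from plant import env
import cv2
print(env.get_state())
for n in ["scene","top"]:
    c=env.capture(n); cv2.imwrite(f"pics/{n}0.png",c["color"])
    print(n,{k:v for k,v in c.items() if k not in("color","range_z")})
E
```

```text
pics
{'time_s': 0.0, 'joint_positions': array([-1.30774817e+00,  9.18626340e-02,  1.23188714e+00, -8.27176187e-06,
        1.81978757e+00, -5.67011896e-02]), 'qvel': array([ 2.59890838e-04, -1.09069130e-03,  6.71119188e-04,  6.23261024e-04,
       -8.56585863e-05, -3.41017647e-04]), 'effort': array([ 3.68457113e-04, -4.58727551e+01, -4.18022811e+01, -9.30520514e-05,
        1.16309960e-02, -2.88892068e-05]), 'position': array([ 188.52932918, -569.35609232,  249.14785533]), 'tcp_rot': array([ 8.10655737e-01, -5.85522271e-01, -7.57236818e-04, -6.09973913e-04]), 'wrist_force': array([-0.44356472,  0.17328989,  0.15083818]), 'torque': array([0.04049223, 0.06702717, 0.02117944]), 'finger_gap': 85.6145501566035}
scene {'vfov': 49.71846064087009, 'cx': 286.3606063330215, 'cy': 213.72182522517033, 'position': array([1307.36460547, -199.0810076 ,  989.58683526]), 'orientation': array([0.27106727, 0.22153397, 0.57671032, 0.73813985]), 'shot': 1}
top {'vfov': 48.42486889747871, 'cx': 277.2802137043033, 'cy': 205.73920167651642, 'position': array([ 398.0144784 ,  -17.69249057, 1126.77528404]), 'orientation': array([-0.04680137,  0.06047765,  0.70706129, -0.70300528]), 'shot': 2}
```

View pics/scene0.png

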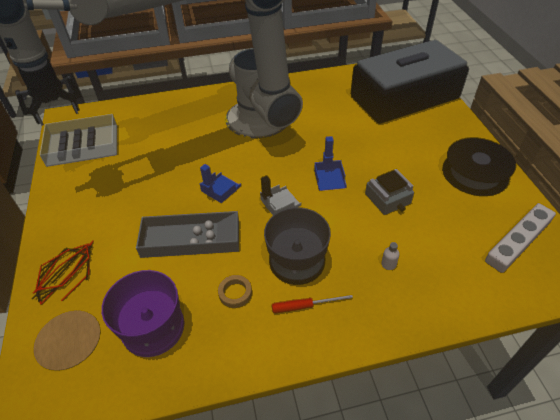

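View pics/top0.png

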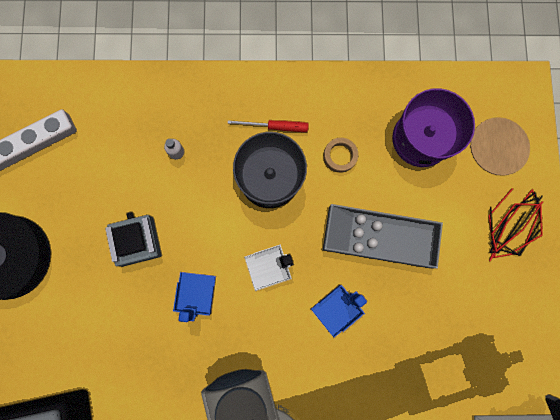

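The top view shows the silver scoop at (268,268), with its handle toward the bin at (287,261). The bin is at (382,236), with the balls at its left end (368,235). The finisher is at (270,170) and the paddle at (132,238). Blue and purple things are decoys. Next I'll measure them.

```bash
cat > h.py <<'E'
import numpy as np, cv2
from scipy.spatial.transform import Rotation as R
def f(c): return c["color"].shape[0]/2/np.tan(np.radians(c["vfov"])/2)
def cloud(c):
    """world xyz per pixel for scene/top"""
    h,w=c["range_z"].shape; F=f(c); v,u=np.mgrid[0:h,0:w]
    z=c["range_z"]; p=np.stack([(u-c["cx"])/F*z,-(v-c["cy"])/F*z,-z],-1)
    P=p@R.from_quat(c["orientation"]).as_matrix().T+c["position"]; P[z==0]=np.nan
    return P
def ray(c,px):
    F=f(c); d=np.array([(px[0]-c["cx"])/F,-(px[1]-c["cy"])/F,-1.])
    return c["position"],R.from_quat(c["orientation"]).as_matrix()@d
def atz(c,px,z):
    o,d=ray(c,px); return o+d*(z-o[2])/d[2]
def wcloud(c,st):
    h,w=c["range_z"].shape; F=f(c); v,u=np.mgrid[0:h,0:w].astype(float)
    x=u-c["cx"]; y=v-c["cy"]; r=np.hypot(x,y)+1e-9; th=r/F
    z=c["range_z"]; t=np.tan(th)
    p=np.stack([x/r*t*z,-y/r*t*z,-z],-1)
    H=np.array(c["hand_eye"]); pt=p@H[:3,:3].T+H[:3,3]
    P=pt@R.from_quat(st["tcp_rot"]).as_matrix().T+st["position"]; P[(z==0)|(th>1.5)]=np.nan
    return P
E
python3 - <<'E'
from plant import env
from h import *
np.set_printoptions(precision=1,suppress=True)
for n in ["top","scene"]:
    c=env.capture(n); P=cloud(c); np.savez(f"{n}.npz",P=P,color=c["color"])
    print(n,"table z",np.nanmedian(P[250:260,470:480] if n=="top" else P[340:350,300:400],axis=(0,1)))
    for t,z in [("scoop",0),("scoop_handle",100),("bin",0),("finisher",0),("paddle_top",80),("tape_roll",0),("screwdriver",5),("glue",0)]:
        for d in env.place_of(c,t)[:4]:
            print(t,round(d["p"],2),np.array(d["pixel"]),atz(c,d["pixel"],z))
    for i in range(1):
        for d in env.place_of(c,"media0_center")[:8]:
            print("media",round(d["p"],2),np.array(d["pixel"]),atz(c,d["pixel"],17))
E
```

```text
top table z [ 448.9 -517.3   -0.3]
scoop 0.81 [264.7 268.2] [419.5  -9.    0. ]
scoop 0.81 [196.6 292.3] [364.  152.3   0. ]
scoop 0.6 [336.8 308. ] [ 324.9 -179.4    0. ]
scoop_handle 0.86 [288.5 259.3] [436.5 -61.9 100. ]
scoop_handle 0.73 [358.4 300.6] [ 346.6 -212.3  100. ]
scoop_handle 0.6 [186.8 317.4] [314.4 157.1 100. ]
bin 0.76 [382.3 241.5] [ 481.7 -294.1    0. ]
finisher 0.81 [266.3 178.8] [637.6 -13.6   0. ]
finisher 0.57 [264.8 266.7] [423.   -9.3   0. ]
paddle_top 0.61 [127.6 237.8] [487.3 295.9  80. ]
tape_roll 0.89 [341.6 153.8] [ 700.6 -201.3    0. ]
screwdriver 0.78 [270.7 126.4] [770.  -25.1   5. ]
glue 0.83 [173.  150.1] [710.9 217.1   0. ]
media 0.48 [377.1 225.2] [ 519.6 -279.    17. ]
scene table z [893.5  36.8   0.2]
scoop 0.96 [332.4 179.2] [366.9 161.8   0. ]
scoop 0.86 [280.8 205. ] [431.7 -17.3   0. ]
scoop 0.71 [199.9 228.8] [ 462.8 -259.1   -0. ]
scoop 0.62 [220.1 191.2] [ 330.9 -182.6    0. ]
scoop_handle 0.91 [265.4 182.7] [428.6 -57.9 100. ]
scoop_handle 0.78 [331.  143.4] [315.5 167.1 100. ]
scoop_handle 0.73 [207.7 173.4] [ 351.4 -208.4  100. ]
scoop_handle 0.62 [388.9 265.8] [771.4 166.8 100. ]
bin 0.66 [188.  241.6] [ 500.2 -296.2    0. ]
bin 0.37 [234.8 294.1] [ 696.3 -198.1    0. ]
finisher 0.62 [387.3 267.3] [714.6 202.1  -0. ]
finisher 0.6 [150.5 331.1] [ 746.9 -409.     0. ]
finisher 0.56 [298.7 261.2] [638.8 -17.2   0. ]
paddle_top 0.72 [392.4 182.6] [498.1 291.7  80. ]
tape_roll 0.95 [237.6 293.2] [ 695.4 -190.9    0. ]
tape_roll 0.7 [208.9 234.9] [ 491.  -237.2    0. ]
screwdriver 0.69 [312.7 305.7] [778.3 -18.5   5. ]
glue 0.56 [385.3 266. ] [709.5 198.6  -0. ]
glue 0.43 [392.  177.3] [405.1 342.5   0. ]
media 0.57 [194.1 239.8] [ 512.  -277.8   17. ]
```

```bash
python3 - <<'E'
from h import *
import cv2
np.set_printoptions(precision=1,suppress=True)
d=np.load("top.npz"); P=d["P"]; C=d["color"]
s=np.load("scene.npz"); S=s["P"]
Q=np.concatenate([P.reshape(-1,3),S.reshape(-1,3)]); 
def sel(A,x0,x1,y0,y1,z0,z1):
    A=A.reshape(-1,3);m=(A[:,0]>x0)&(A[:,0]<x1)&(A[:,1]>y0)&(A[:,1]<y1)&(A[:,2]>z0)&(A[:,2]<z1);return A[m]
# bin
for nm,A in(("top",P),("scene",S)):
    b=sel(A,380,620,-460,-100,38,52); print(nm,"bin rim",len(b),np.median(b[:,2]),cv2.minAreaRect(b[:,:2].astype(np.float32)))
    b=sel(A,380,620,-460,-100,-5,60)
    f=sel(A,600,800,-130,110,110,135); (cx,r)=None,None
    M=np.c_[2*f[:,:2],np.ones(len(f))]; sol=np.linalg.lstsq(M,(f[:,:2]**2).sum(1),rcond=None)[0]
    print("fin rim",len(f),sol[:2],np.sqrt(sol[2]+sol[0]**2+sol[1]**2),np.percentile(f[:,2],[5,50,95]))
    h=sel(A,390,480,-100,-30,110,135); print("handle top",len(h),h.mean(0),cv2.minAreaRect(h[:,:2].astype(np.float32)) if len(h)>3 else 0)
    h=sel(A,390,480,-100,-30,60,122); print("handle",len(h),h.mean(0))
    p=sel(A,420,560,210,380,72,90); print("paddle",len(p),p.mean(0),np.median(p[:,2]),cv2.minAreaRect(p[:,:2].astype(np.float32)))
    p=sel(A,420,560,210,380,60,72); print("cheeks",len(p),p.mean(0),np.median(p[:,2]),cv2.minAreaRect(p[:,:2].astype(np.float32)))
    p=sel(A,420,560,210,380,40,56); print("box",len(p),p.mean(0),np.median(p[:,2]),cv2.minAreaRect(p[:,:2].astype(np.float32)))
    p=sel(A,360,490,-90,60,5,45); print("scoop",len(p),p.mean(0),cv2.minAreaRect(p[:,:2].astype(np.float32)))
img=cv2.resize(C[190:320,230:460],None,fx=3.4,fy=3.4,interpolation=cv2.INTER_CUBIC);cv2.imwrite("pics/crop_top.png",img)
img=cv2.resize(s["color"][120:290,120:420],None,fx=2.6,fy=2.6,interpolation=cv2.INTER_CUBIC);cv2.imwrite("pics/crop_scene.png",img)
E
```

```text
top bin rim 838 44.02718151630722 ((492.9598693847656, -287.6395263671875), (266.97027587890625, 108.64646911621094), 80.1628189086914)
fin rim 478 [637.7 -21.6] 78.59074432839051 [111.1 122.6 126.7]
handle top 103 [435.2 -58.  123.9] ((435.36370849609375, -58.14158248901367), (20.876358032226562, 21.844675064086914), 17.64643096923828)
handle 59 [431.4 -56.7  84.4]
paddle 854 [485.4 294.5  79.2] 79.3857805278135 ((483.63885498046875, 294.24163818359375), (70.93282318115234, 96.13236999511719), 15.96779727935791)
cheeks 426 [485.5 294.8  67.1] 67.25775787276666 ((486.06793212890625, 295.5264587402344), (80.36602783203125, 96.89886474609375), 13.87043571472168)
box 679 [479.8 285.2  49. ] 49.081221923385556 ((485.9395446777344, 295.1815185546875), (100.2825698852539, 100.52616882324219), 14.23961353302002)
scoop 235 [424.4 -20.7  17.2] ((425.5268249511719, -7.150398254394531), (127.72061920166016, 123.4250259399414), 87.89063262939453)
scene bin rim 784 43.59774542819639 ((492.3360290527344, -287.84930419921875), (265.541015625, 115.59038543701172), 80.14815521240234)
fin rim 427 [639.  -22.5] 78.75351596137811 [111.1 122.4 127. ]
handle top 76 [439.  -59.1 121.2] ((435.7615966796875, -59.01771545410156), (24.061368942260742, 23.203813552856445), 16.132701873779297)
handle 163 [442.6 -59.9  89.4]
paddle 403 [489.2 292.5  79.4] 79.67082009397689 ((487.1476745605469, 294.37030029296875), (67.23820495605469, 80.45780181884766), 14.419209480285645)
cheeks 218 [491.3 287.7  67.2] 67.53613338722045 ((485.2966613769531, 296.01422119140625), (79.87989044189453, 103.59683990478516), 14.877731323242188)
box 427 [511.4 290.   48.9] 49.22087162640389 ((486.9961853027344, 294.5662536621094), (99.93071746826172, 102.02825164794922), 13.453130722045898)
scoop 288 [428.2 -25.2  19.4] ((418.9180908203125, -8.555946350097656), (90.87676239013672, 159.45114135742188), 14.411214828491211)
```

View pics/crop_top.png

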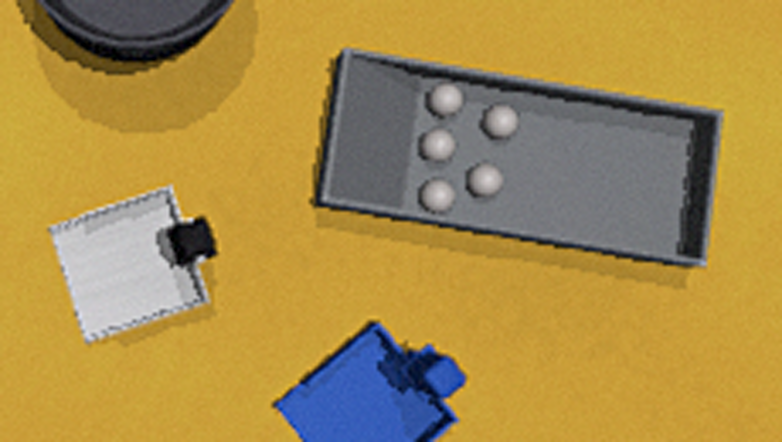

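View pics/crop_scene.png

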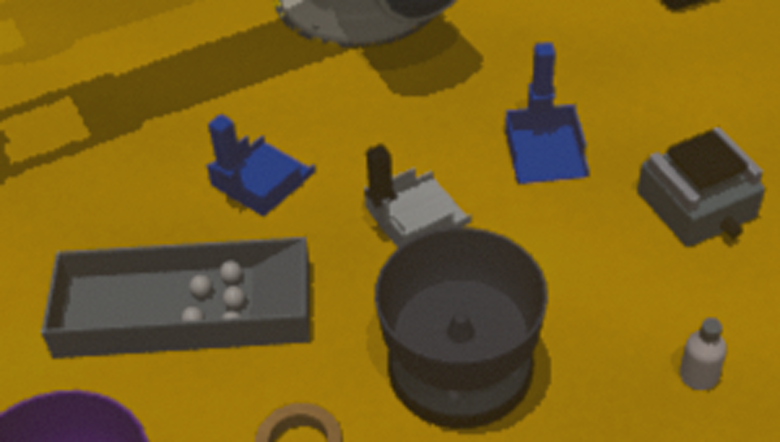

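Both views agree on these values:
- Handle at (435,-58), with the scoop yaw about 107°.
- Bin axis at 80.15°, bin origin about (491,-296).
- Bowl at (638,-22).
- Paddle at (486,295), yaw about 14°.

Now I'll measure the ball positions in the bin frame.

```bash
python3 - <<'E'
from h import *
np.set_printoptions(precision=1,suppress=True)
a=np.radians(80.15); ex=np.array([np.cos(a),np.sin(a)]); ey=np.array([-ex[1],ex[0]]); o=np.array([491.3,-296.1])
# ball centers in crop_top -> full px
from types import SimpleNamespace
import numpy as np
d=np.load("top.npz"); P=d["P"]; C=d["color"].astype(int)
for u,v in [(445,99),(437,145),(437,195),(500,121),(485,180)]:
    px=(230+u/3.4,190+v/3.4); i,j=int(round(px[1])),int(round(px[0]))
    p=P[i-1:i+2,j-1:j+2].reshape(-1,3).mean(0); q=p[:2]-o
    print(p,"bin:",q@ex,q@ey)
# bin rim in bin frame, and floor height
A=np.concatenate([P.reshape(-1,3),np.load("scene.npz")["P"].reshape(-1,3)])
q=A[:,:2]-o; X=q@ex; Y=q@ey
m=(A[:,2]>36)&(A[:,2]<50)&(abs(X)<160)&(abs(Y)<65)
print("rim X",np.percentile(X[m],[0,1,5,95,99,100]),"Y",np.percentile(Y[m],[0,1,5,25,75,95,99,100]))
m=(abs(Y)<35)&(X>-110)&(X<-30); print("floor",np.nanmedian(A[m,2]))
m=(abs(Y)<35)&(X>75)&(X<140); 
for x0 in range(75,145,8):
    k=m&(X>x0)&(X<x0+8); print(x0+4,np.nanmedian(A[k,2]),end="; ")
E
```

```text
[ 533.3 -238.4   28.5] bin: 63.995325651166915 -31.52041687703554
[ 500.2 -233.    26.1] bin: 63.679829860877184 2.040545197968418
[ 466.9 -231.4   28.6] bin: 59.56405760814918 35.11311380024905
[ 516.5 -276.2   27.6] bin: 23.925382756272015 -21.404819460554116
[ 476.2 -265.    28. ] bin: 28.038905595746805 20.23385381472308
rim X [-124.9 -123.4 -120.8  139.5  141.5  142.1] Y [-57.4 -55.  -53.8 -50.5  50.1  53.7  56.1  58.2]
floor 5.065426637764631
79 5.60974634650313; 87 10.282775349840676; 95 14.943463755755829; 103 20.741850256515363; 111 26.29098887336403; 119 31.76073355612698; 127 37.76940042278426; 135 43.09273577617523; 143 45.88806629406611;
```

Request:
carry_out:
  moves: "0 0 0 0 0 -1 -1"

```text
time_s: 1.2
position: [188.5, -569.1, 258.9]
tcp_rot: [0.811, -0.586, -0.001, -0.001]
wrist_force: [-0.3, 0.2, -0.3]
finger_gap: 85.4
```

```bash
cat >> h.py <<'E'
def step(st,pos,rot):
    """row (turn, shift cm) from measured pose to world pos, Rotation"""
    R0=R.from_quat(st["tcp_rot"]); d=R0.inv().apply(np.array(pos)-st["position"])/10
    rv=(R0.inv()*rot).as_rotvec()
    print("turn",np.round(rv,4),"shift",np.round(d,2)); return rv,d
def down(yawdeg):  # tool x at yaw, z down
    return R.from_euler('z',yawdeg,degrees=True)*R.from_euler('x',180,degrees=True)
E
python3 - <<'E'
from plant import env
from h import *
st=env.get_state(); step(st,[435.3,-58.3,200],down(-73)); 
E
```

```text
turn [-0.0002  0.0031  0.0231] shift [-40.72 -39.49   6.02]
```

Request:
carry_out:
  moves: "0 0.003 0.023 -5 -4.8 0 -1;0 0.003 0.023 -40.7 -39.5 0 -1;0 0.003 0.023 -40.7 -39.5 0 -1;0 0.003 0.023 -40.7 -39.5 0 -1;0 0.003 0.023 -40.7 -39.5 0 -1;0 0.003 0.023 -40.7 -39.5 0 -1;0 0.003 0.023 -40.7 -39.5 0 -1;0 0.003 0.023 -40.7 -39.5 0 -1;0 0.003 0.023 -40.7 -39.5 0 -1;0 0.003 0.023 -40.7 -39.5 0 -1;0 0.003 0.023 -40.7 -39.5 0 -1;0 0.003 0.023 -40.7 -39.5 0 -1;0 0.003 0.023 -40.7 -39.5 0 -1;0 0.003 0.023 -40.7 -39.5 0 -1;0 0.003 0.023 -40.7 -39.5 0 -1;0 0.003 0.023 -40.7 -39.5 3 -1;0 0.003 0.023 -40.7 -39.5 4 -1;0 0.003 0.023 -40.7 -39.5 4 -1;0 0.003 0.023 -40.7 -39.5 4 -1"

```text
time_s: 3.1
position: [435.5, -59.6, 220.9]
tcp_rot: [0.804, -0.595, 0.001, 0.001]
wrist_force: [0.6, 0.5, -0.2]
finger_gap: 85.4
```

```bash
python3 - <<'E'
from plant import env
from h import *
np.set_printoptions(precision=2,suppress=True)
st=env.get_state(); print(st); c=env.capture("wrist"); print(f(c),c["hand_eye"])
cv2.imwrite("pics/w1.png",c["color"]); P=wcloud(c,st); np.savez("w1.npz",P=P,color=c["color"])
q=P.reshape(-1,3)
def sel(x0,x1,y0,y1,z0,z1):
    m=(q[:,0]>x0)&(q[:,0]<x1)&(q[:,1]>y0)&(q[:,1]<y1)&(q[:,2]>z0)&(q[:,2]<z1);return q[m]
h=sel(390,480,-100,-20,115,135); print("handle top",len(h),h.mean(0) if len(h) else 0,cv2.minAreaRect(h[:,:2].astype(np.float32)) if len(h)>3 else 0)
h=sel(390,490,-60,50,20,45); print("walls",len(h),cv2.minAreaRect(h[:,:2].astype(np.float32)) if len(h)>3 else 0)
h=sel(360,490,-60,50,-10,4); print("floor",len(h),np.median(h[:,2]))
E
```

```text
{'time_s': 3.1, 'joint_positions': array([-0.21, -0.35,  1.69, -0.  ,  1.8 ,  1.06]), 'qvel': array([ 0.01, -0.  , -0.02,  0.  , -0.  ,  0.  ]), 'effort': array([ -0.08, -25.86, -40.7 ,  -0.02,  -0.02,  -0.  ]), 'position': array([435.49, -59.65, 220.89]), 'tcp_rot': array([ 0.8, -0.6,  0. ,  0. ]), 'wrist_force': array([ 0.55,  0.46, -0.21]), 'torque': array([ 0.01,  0.07, -0.06]), 'finger_gap': 85.38197114119322}
325.19226210127806 [[   1.      0.      0.      0.42]
 [   0.     -0.96   -0.29  -72.83]
 [   0.      0.29   -0.96 -123.49]
 [   0.      0.      0.      1.  ]]
handle top 910 [436.65 -57.62 123.76] ((435.605712890625, -57.87590026855469), (21.627689361572266, 21.974945068359375), 17.432254791259766)
walls 370 ((441.049072265625, -36.93541717529297), (95.50224304199219, 58.54374694824219), 45.3373908996582)
floor 9799 0.9789334880707656
```

View pics/w1.png

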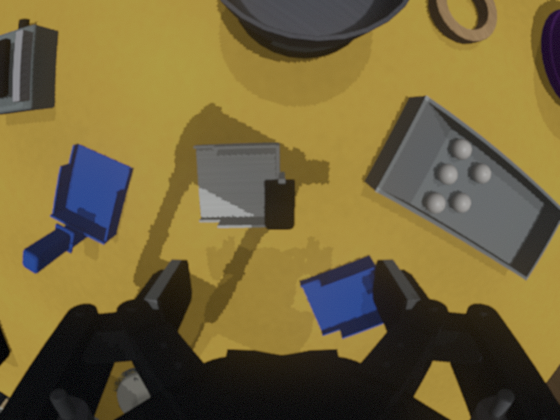

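Request:
carry_out:
  moves: "0 0 -0.003 -0.16 -0.05 4 -1;0 0 -0.003 -0.16 -0.05 8 -1;0 0 -0.003 -0.16 -0.05 10.5 -1;0 0 -0.003 -0.16 -0.05 12.2 -1;0 0 -0.003 -0.16 -0.05 12.2 -1;0 0 -0.003 -0.16 -0.05 12.2 1;0 0 -0.003 -0.16 -0.05 12.2 1;0 0 -0.003 -0.16 -0.05 12.2 1;0 0 -0.003 -0.16 -0.05 12.2 1;0 0 -0.003 -0.16 -0.05 12.2 1;0 0 -0.003 -0.16 -0.05 12.2 1;0 0 -0.003 -0.16 -0.05 12.2 1;0 0 -0.003 -0.16 -0.05 12.2 1;0 0 -0.003 -0.16 -0.05 12.2 1"

```text
time_s: 4.55
position: [436.4, -57.9, 99.4]
tcp_rot: [0.805, -0.594, 0.002, 0.0]
wrist_force: [1.2, -0.9, 5.5]
finger_gap: 21.4
```

```bash
python3 - <<'E'
from plant import env
from h import *
np.set_printoptions(precision=3,suppress=True)
st=env.get_state(); print(st); c=env.capture("wrist")
cv2.imwrite("pics/w2.png",c["color"])
E
```

```text
{'time_s': 4.55, 'joint_positions': array([-0.207, -0.334,  1.889, -0.003,  1.583,  1.064]), 'qvel': array([-0.   ,  0.   , -0.001,  0.001,  0.001, -0.001]), 'effort': array([  0.448, -24.616, -38.197,  -0.044,  -0.011,   0.056]), 'position': array([436.367, -57.918,  99.355]), 'tcp_rot': array([ 0.805, -0.594,  0.002,  0.   ]), 'wrist_force': array([ 1.182, -0.86 ,  5.48 ]), 'torque': array([0.26 , 0.085, 0.035]), 'finger_gap': 21.43594320379329}
```

View pics/w2.png

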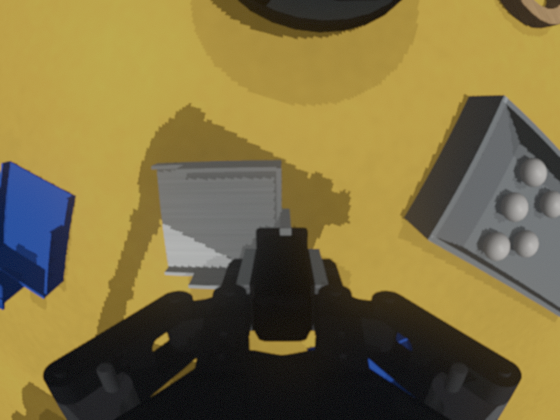

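```bash
python3 - <<'E'
from plant import env
from h import *
a=np.radians(80.15); ex=np.array([np.cos(a),np.sin(a)]); o=np.array([491.3,-296.1])
st=env.get_state(); t=o-110*ex; print(t); step(st,[*t,180],down(-99.85+0)); print(R.from_quat(st["tcp_rot"]).as_matrix())
E
```

```text
[ 472.48236987 -404.47848862]
turn [-0.0027 -0.0035  0.4716] shift [34.21  6.76 -7.94]
[[ 0.29516787 -0.95544115  0.00285233]
 [-0.95543718 -0.29517641 -0.0032693 ]
 [ 0.00396556 -0.00176023 -0.99999059]]
```

Request:
carry_out:
  moves: "0 0 0 0 0 -3 1;0 0 0 0 0 -6 1;0 0 0.05 2 0.4 -8 1;0 0 0.1 5 1 -8 1;0 0 0.16 9 1.8 -8 1;0 0 0.22 13 2.6 -8 1;0 0 0.28 17 3.4 -8 1;0 0 0.34 21 4.2 -8 1;0 0 0.4 25 5 -8 1;0 0 0.45 29 5.8 -8 1;0 0 0.472 32 6.4 -8 1;0 0 0.472 33.6 6.7 -8 1;0 0 0.472 34.2 6.76 -8 1;0 0 0.472 34.2 6.76 -8 1;0 0 0.472 34.2 6.76 -8 1"

```text
time_s: 6.1
position: [472.2, -403.3, 178.9]
tcp_rot: [-0.644, 0.765, -0.001, -0.0]
wrist_force: [-0.2, 1.0, -2.7]
finger_gap: 21.4
```

```bash
python3 - <<'E'
from plant import env
from h import *
np.set_printoptions(precision=3,suppress=True)
st=env.get_state(); print(st["wrist_force"],st["torque"],st["position"],st["joint_positions"]); c=env.capture("wrist")
cv2.imwrite("pics/w3.png",c["color"])
c=env.capture("scene");cv2.imwrite("pics/s3.png",cv2.resize(c["color"][100:300,100:400],None,fx=2.6,fy=2.6))
P=cloud(c)
a=np.radians(80.15); ex=np.array([np.cos(a),np.sin(a)]); o=np.array([491.3,-296.1]); t=o-110*ex; step(st,[*t,99.4+5+4],down(-99.85+0))
E
```

```text
[-0.187  0.973 -2.728] [ 0.013 -0.024  0.016] [ 472.178 -403.257  178.932] [-0.761  0.143  1.3   -0.001  1.696  0.981]
turn [-0.001 -0.002  0.   ] shift [ 0.1  -0.05  7.05]
```

View pics/w3.png

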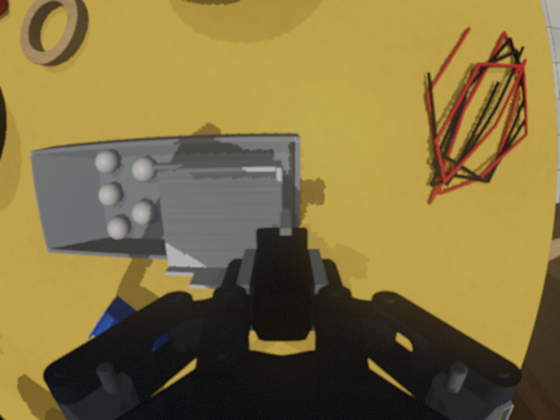

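View pics/s3.png

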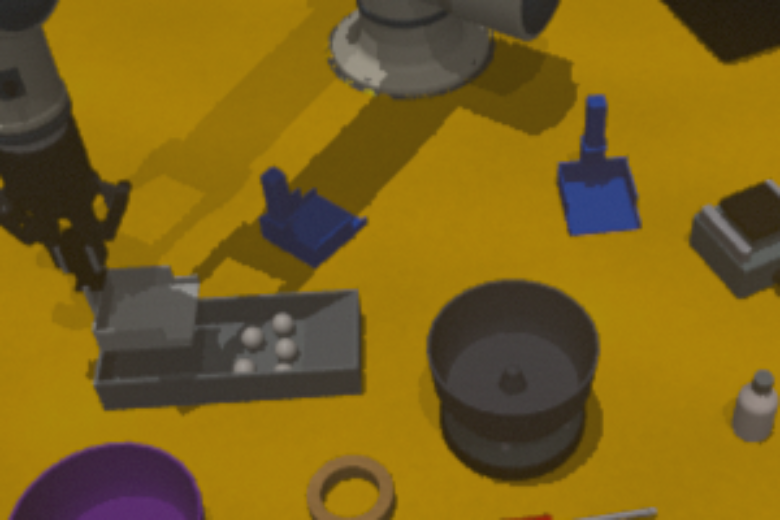

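```bash
python3 - <<'E'
from plant import env
from h import *
np.set_printoptions(precision=1,suppress=True)
a=np.radians(80.15); ex=np.array([np.cos(a),np.sin(a)]); ey=np.array([-ex[1],ex[0]]); o=np.array([491.3,-296.1])
st=env.get_state(); c=env.capture("wrist"); P=wcloud(c,st); 
c2=env.capture("scene"); P2=cloud(c2)
for A in (P,P2):
    A=A.reshape(-1,3); q=A[:,:2]-o; X=q@ex;Y=q@ey;Z=A[:,2]
    m=(X>-104)&(X<0)&(abs(Y)<60)&(Z>74)&(Z<125)
    print(m.sum(),"X",np.percentile(X[m],[1,50,99]),"Y",np.percentile(Y[m],[0.5,2,50,98,99.5]),"Z",np.percentile(Z[m],[1,50,99]))
    for x0 in (-95,-75,-55,-40,-30): 
        k=m&(X>x0)&(X<x0+10); f=k&(abs(Y)<35); print(x0,"Y",np.percentile(Y[k],[1,99]),"floorZ",np.median(Z[f]))
    for y0 in (-35,-15,5,25):
        k=m&(Y>y0)&(Y<y0+10); print(y0,"front X",np.percentile(X[k],99), "Z",np.median(Z[k]))
    m=(X>-115)&(X<-20)&(abs(Y)<65)&(Z>38)&(Z<50);print("rim Y",np.percentile(Y[m],[2,98]),m.sum())
E
```

```text
11776 X [-102.7  -58.   -19.6] Y [-40.5 -40.2  -3.3  42.   43.4] Z [ 80.5  82.1 110.4]
-95 Y [-40.6  23.9] floorZ 81.89640836081675
-75 Y [-40.1  41.6] floorZ 81.97125755563255
-55 Y [-40.3  43.2] floorZ 81.94677318510975
-40 Y [-39.9  43.5] floorZ 81.94156186046112
-30 Y [-40.   43.2] floorZ 81.94154641088065
-35 front X -19.33500834177138 Z 81.93522133617881
-15 front X -19.51019084785874 Z 81.92636480206728
5 front X -19.629665407205326 Z 81.93962531211056
25 front X -19.360909369031116 Z 81.93658062355064
rim Y [-54.1 -49.9] 657
1004 X [-103.4  -62.9  -19.5] Y [-41.4 -40.7   9.9  45.   46. ] Z [ 78.3  84.  111.8]
-95 Y [-41.1  45.4] floorZ 82.54756203885131
-75 Y [-40.4  44.6] floorZ 82.27265888899899
-55 Y [-41.7  46.2] floorZ 82.17809856442148
-40 Y [-39.2  45.7] floorZ 82.38237279509622
-30 Y [-39.5  45.4] floorZ 82.72555645867499
-35 front X -19.336895794499775 Z 83.3943603024145
-15 front X -20.296344699902775 Z 82.56701065757136
5 front X -19.40741772796177 Z 82.52386867572602
25 front X -21.34812759161631 Z 82.52222344680649
rim Y [-55.6  53.6] 122
```

Request:
carry_out:
  moves: "0 0 0 0.05 -0.15 2 1;0 0 0 0.05 -0.15 4 1;0 0 0 0.05 -0.15 6 1;0 0 0 0.05 -0.15 7 1;0 0 0 0.05 -0.15 7.2 1;0 0 0 0.05 -0.15 7.3 1;0 0 0 0.05 -0.15 7.3 1"

```text
time_s: 7.0
position: [474.0, -405.5, 107.7]
tcp_rot: [-0.644, 0.765, -0.002, -0.0]
wrist_force: [0.5, -0.4, -1.7]
finger_gap: 21.7
```

Request:
carry_out:
  moves: "0 0 0 0 0 0.1 1;0 0 0 0 0 0.1 1"

```text
time_s: 7.2
position: [473.8, -405.4, 106.1]
tcp_rot: [-0.644, 0.765, -0.002, -0.0]
wrist_force: [0.2, 0.2, -1.0]
finger_gap: 21.3
```

Request:
carry_out:
  moves: "0 0 0 0 0 0.1 1;0 0 0 0 0 0.15 1;0 0 0 0 0 0.15 1"

```text
time_s: 7.5
position: [473.7, -405.4, 104.4]
tcp_rot: [-0.644, 0.765, -0.002, -0.001]
wrist_force: [-0.7, -0.8, 1.3]
finger_gap: 21.3
```

Request:
carry_out:
  moves: "0 0 0 -0.6 0 0 1;0 0 0 -1.3 0 0 1;0 0 0 -2 0 0 1;0 0 0 -2.6 0 0 1;0 0 0 -3.2 0 0 1;0 0 0 -3.8 0 0 1;0 0 0 -4.4 0 0 1;0 0 0 -5 0 0 1;0 0 0 -5.5 0 0 1;0 0 0 -6 0 0 1;0 0 0 -6.5 0 0 1;0 0 0 -7 0 0 1;0 0 0 -7.4 0 0 1;0 0 0 -7.8 0 0 1;0 0 0 -8.2 0 0 1;0 0 0 -8.5 0 0 1;0 0 0 -8.8 0 0 1;0 0 0 -9 0 0 1"

```text
time_s: 9.3
position: [489.1, -318.4, 105.1]
tcp_rot: [-0.644, 0.765, -0.004, -0.002]
wrist_force: [-1.7, -11.4, 7.0]
finger_gap: 21.3
```

```bash
python3 - <<'E'
from plant import env
from h import *
np.set_printoptions(precision=3,suppress=True)
a=np.radians(80.15); ex=np.array([np.cos(a),np.sin(a)]); ey=np.array([-ex[1],ex[0]]); o=np.array([491.3,-296.1])
st=env.get_state(); print(st["wrist_force"],st["torque"],st["position"],"TCP X,Y",(st["position"][:2]-o)@ex,(st["position"][:2]-o)@ey,R.from_quat(st["tcp_rot"]).as_matrix()); c=env.capture("wrist")
cv2.imwrite("pics/w4.png",c["color"])
c=env.capture("scene");cv2.imwrite("pics/s4.png",cv2.resize(c["color"][140:290,100:300],None,fx=3.9,fy=3.9))
E
```

```text
[ -1.734 -11.446   6.973] [-2.217  0.549  0.328] [ 489.09  -318.352  105.145] TCP X,Y -22.30192031062773 -1.6287031690924059 [[-0.172 -0.985  0.002]
 [-0.985  0.172 -0.009]
 [ 0.008 -0.004 -1.   ]]
```

View pics/w4.png

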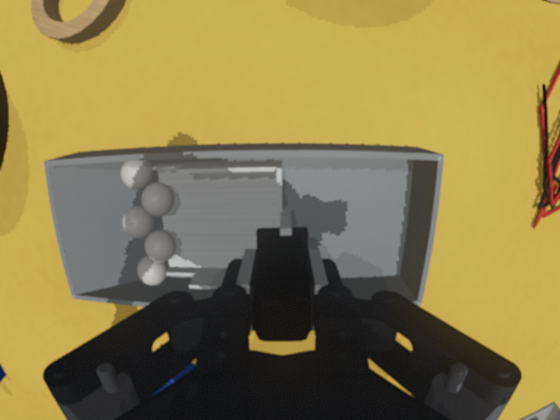

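View pics/s4.png

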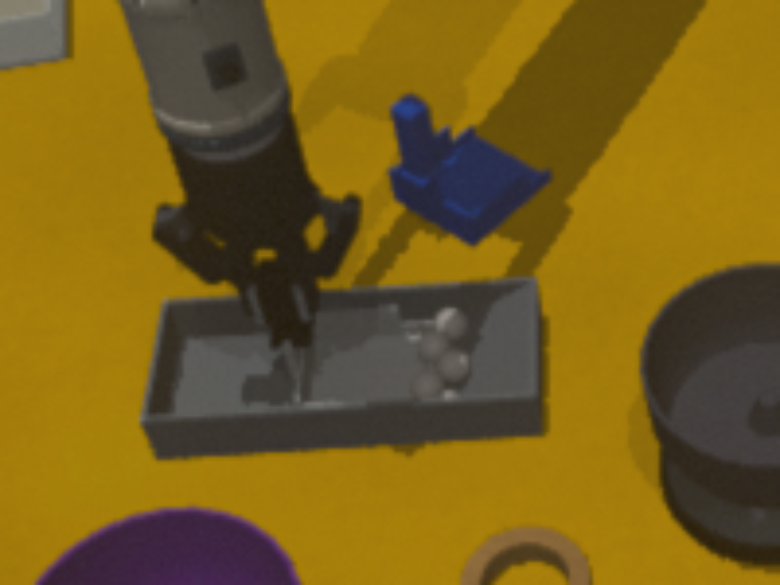

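Request:
carry_out:
  moves: "0 0 0 -0.2 0 -0.05 1;0 0 0 -0.4 0 -0.05 1;0 0 0 -0.5 0 -0.05 1;0 0 0 -0.5 0 -0.05 1"

```text
time_s: 9.8
position: [489.2, -316.5, 106.2]
tcp_rot: [-0.643, 0.766, -0.006, -0.004]
wrist_force: [-3.0, -18.4, 4.6]
finger_gap: 21.2
```

```bash
cat > look.py <<'E'
import sys
from plant import env
from h import *
np.set_printoptions(precision=3,suppress=True)
a=np.radians(80.15); ex=np.array([np.cos(a),np.sin(a)]); ey=np.array([-ex[1],ex[0]]); o=np.array([491.3,-296.1])
n=sys.argv[1]
st=env.get_state(); print("t",st["time_s"],st["wrist_force"],st["torque"],st["position"],"TCP X,Y",(st["position"][:2]-o)@ex,(st["position"][:2]-o)@ey); c=env.capture("wrist")
cv2.imwrite(f"pics/w{n}.png",cv2.resize(c["color"][100:350,0:400],None,fx=2,fy=2,interpolation=cv2.INTER_CUBIC))
P=wcloud(c,st); np.savez(f"w{n}.npz",P=P,color=c["color"])
E
python3 look.py 5
```

```text
t 9.8 [ -2.993 -18.352   4.626] [-3.779  0.931  0.407] [ 489.217 -316.526  106.225] TCP X,Y -20.48149153911182 -1.4421688923669922
```

View pics/w5.png

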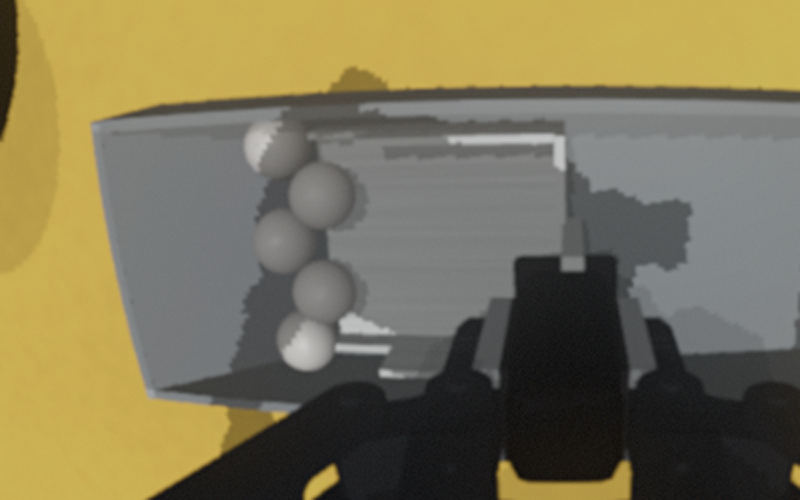

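```bash
cat > balls.py <<'E'
import sys
from h import *
np.set_printoptions(precision=1,suppress=True)
a=np.radians(80.15); ex=np.array([np.cos(a),np.sin(a)]); ey=np.array([-ex[1],ex[0]]); o=np.array([491.3,-296.1])
d=np.load(f"w{sys.argv[1]}.npz"); P=d["P"]; C=cv2.cvtColor(d["color"],cv2.COLOR_BGR2GRAY)
s=float(sys.argv[2]) if len(sys.argv)>2 else 2
for u,v in eval(sys.argv[3]):
    j=int(u/s); i=int(v/s)+100
    Q=P[i-14:i+15,j-14:j+15].reshape(-1,3); Q=Q[~np.isnan(Q[:,0])]
    c0=P[i,j]
    Q=Q[np.linalg.norm(Q-c0,axis=1)<15]
    # sphere fit fixed r by least squares
    from scipy.optimize import least_squares
    r=least_squares(lambda c:np.linalg.norm(Q-c,axis=1)-12,c0-[0,0,12],loss="soft_l1",f_scale=.5)
    c=r.x; q=c[:2]-o; print("surf",c0,"ctr X %.1f Y %.1f Z %.1f"%(q@ex,q@ey,c[2]),len(Q),r.cost)
E
python3 balls.py 5 2 "[(275,148),(322,195),(283,240),(323,291),(306,341)]"
python3 - <<'E'
from h import *
d=np.load("w5.npz");P=d["P"]
a=np.radians(80.15); ex=np.array([np.cos(a),np.sin(a)]); ey=np.array([-ex[1],ex[0]]); o=np.array([491.3,-296.1])
A=P.reshape(-1,3); q=A[:,:2]-o; X=q@ex;Y=q@ey;Z=A[:,2]
for x0 in range(-10,75,8):
    k=(X>x0)&(X<x0+8)&(abs(Y)<25)&(Z<40); print(x0+4,np.nanmedian(Z[k]).round(1),end="; ")
E
```

```text
surf [ 541.9 -228.8   28.8] ctr X 78.9 Y -37.7 Z 18.2 754 98.48503032977558
surf [ 523.2 -241.9   28.9] ctr X 63.0 Y -19.5 Z 19.0 781 73.4233307153607
surf [ 510.5 -223.    30.3] ctr X 79.8 Y -2.8 Z 19.0 755 245.45571748285516
surf [ 489.7 -231.6   28.6] ctr X 66.6 Y 17.2 Z 18.9 769 104.30013646457303
surf [ 471.  -218.3   27.6] ctr X 77.6 Y 38.1 Z 17.0 691 382.39246858595243
-6 8.4; 2 8.3; 10 8.1; 18 8.0; 26 7.8; 34 7.6; 42 7.5; 50 7.5; 58 23.0; 66 27.6; 74 26.6;
```

Request:
carry_out:
  moves: "0 -0.02 0 0.3 0 0 1;0 -0.05 0 0.7 0 0 1;0 -0.08 0 1.05 0 0 1;0 -0.08 0 1.05 0 0 1;0 -0.08 0 1.05 0 0 1;0 -0.08 0 1.05 0 0 1;0 -0.08 0 1.05 0 0 1;0 -0.08 0 1.05 0 0 1;0 -0.08 0 1.05 0 0 1;0 -0.08 0 1.05 0 0 1"

```text
time_s: 10.85
position: [487.8, -322.3, 104.1]
tcp_rot: [-0.643, 0.765, 0.024, 0.029]
wrist_force: [-1.1, -6.9, 1.7]
finger_gap: 21.2
```

```bash
python3 look.py 6
```

```text
t 10.85 [-1.084 -6.935  1.683] [-1.384  0.422  0.053] [ 487.795 -322.299  104.07 ] TCP X,Y -26.412721059675306 -1.028538028502274
```

View pics/w6.png

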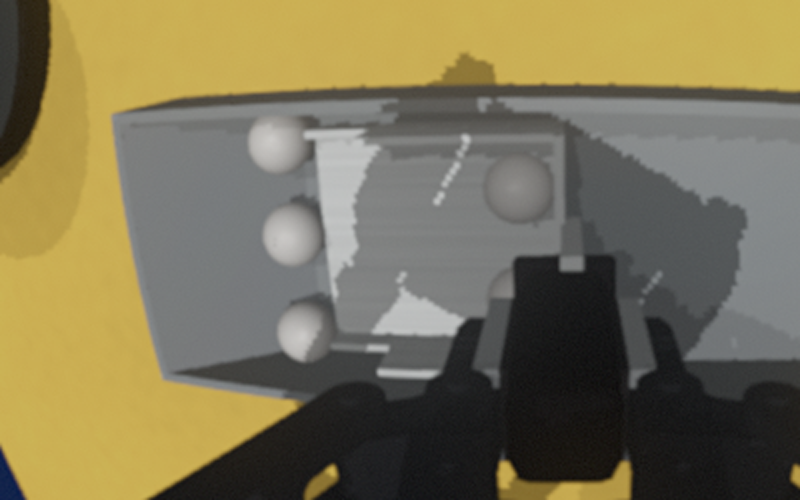

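```bash
python3 - <<'E'
from plant import env
from h import *
a=np.radians(80.15); ex=np.array([np.cos(a),np.sin(a)]); ey=np.array([-ex[1],ex[0]]); o=np.array([491.3,-296.1])
st=env.get_state(); R0=R.from_quat(st["tcp_rot"]); flat=down(-99.85)
print("tilt",(flat.inv()*R0).as_rotvec())
def W(X,Y,z): return [*(o+X*ex+Y*ey),z]
step(st,W(-31-7.4,-1,104.5),R0)
step(st,W(-31-7.4,-7,104.5),R0)
step(st,W(-31,-7,104.5),flat)
step(st,W(-12,-7,104.5),flat)
step(st,W(-8,-7,104.5),flat)
E
```

```text
tilt [ 0.00098332 -0.07447872  0.00031415]
turn [0. 0. 0.] shift [ 1.19  0.   -0.13]
turn [0. 0. 0.] shift [ 1.19 -0.6  -0.13]
turn [-0.001   0.0745 -0.0003] shift [ 0.45 -0.6  -0.08]
turn [-0.001   0.0745 -0.0003] shift [-1.44 -0.6   0.06]
turn [-0.001   0.0745 -0.0003] shift [-1.84 -0.6   0.09]
```

Request:
carry_out:
  moves: "0 0 0 0.3 0 -0.03 1;0 0 0 0.7 0 -0.1 1;0 0 0 1.1 0 -0.13 1;0 0 0 1.3 -0.2 -0.14 1;0 0 0 1.3 -0.4 -0.14 1;0 0 0 1.3 -0.6 -0.14 1;0 0 0 1.3 -0.6 -0.14 1;0 0.02 0 1.05 -0.6 -0.11 1;0 0.04 0 0.85 -0.6 -0.09 1;0 0.06 0 0.65 -0.6 -0.08 1;0 0.075 0 0.5 -0.6 -0.08 1;0 0.075 0 0.5 -0.6 -0.08 1"

```text
time_s: 12.1
position: [493.4, -326.9, 104.4]
tcp_rot: [-0.644, 0.765, 0.0, 0.001]
wrist_force: [0.6, 0.5, -1.1]
finger_gap: 21.2
```

```bash
python3 look.py 7
```

```text
t 12.1 [ 0.61   0.451 -1.127] [ 0.007 -0.021  0.005] [ 493.374 -326.935  104.403] TCP X,Y -30.025277411380102 -7.318493884566076
```

View pics/w7.png

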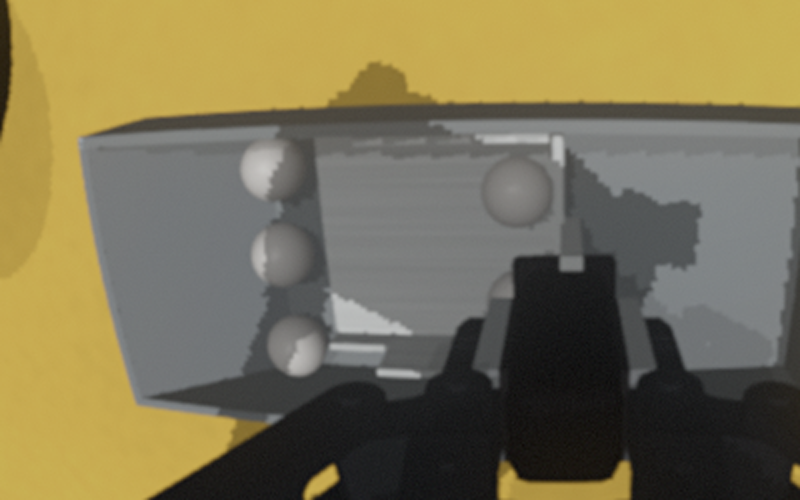

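Request:
carry_out:
  moves: "0 0 0 -0.3 0 0.07 1;0 0 0 -0.6 0 0.08 1;0 0 0 -0.9 0 0.08 1;0 0 0 -1.2 0 0.08 1;0 0 0 -1.5 0 0.08 1;0 0 0 -1.8 0 0.08 1;0 0 0 -2.1 0 0.08 1;0 0 0 -2.1 0 0.08 1"

```text
time_s: 12.95
position: [496.6, -315.8, 108.6]
tcp_rot: [-0.643, 0.766, -0.009, -0.004]
wrist_force: [-3.7, -25.7, 9.4]
finger_gap: 21.2
```

```bash
python3 look.py 8
```

```text
t 12.95 [ -3.697 -25.732   9.436] [-5.399  1.313  1.027] [ 496.611 -315.754  108.614] TCP X,Y -18.455815646978802 -8.594985063292942
```

View pics/w8.png

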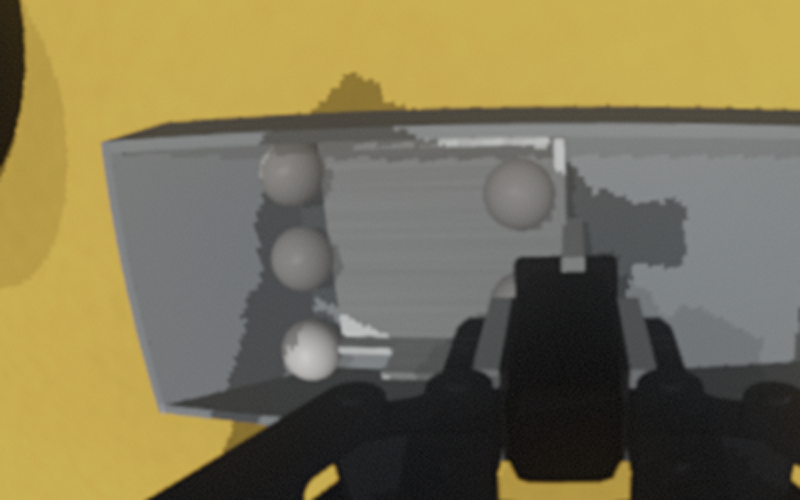

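```bash
cat > floor.py <<'E'
import sys
from h import *
d=np.load(f"w{sys.argv[1]}.npz");P=d["P"]
a=np.radians(80.15); ex=np.array([np.cos(a),np.sin(a)]); ey=np.array([-ex[1],ex[0]]); o=np.array([491.3,-296.1])
A=P.reshape(-1,3); q=A[:,:2]-o; X=q@ex;Y=q@ey;Z=A[:,2]
for y0 in (-40,-20,0,20):
    print("Y",y0+8,end=": ")
    for x0 in range(-18,80,8):
        k=(X>x0)&(X<x0+8)&(Y>y0)&(Y<y0+16)&(Z<40); print(x0+4,np.nanmedian(Z[k]).round(1),end="; ")
    print()
E
python3 floor.py 8;python3 balls.py 8 2 "[(291,172),(302,259),(311,350),(518,193)]"
```

```text
Y -32: -14 27.1; -6 32.1; 2 29.8; 10 10.4; 18 10.2; 26 10.0; 34 9.8; 42 9.7; 50 9.3; 58 9.3; 66 12.7; 74 27.5; 82 27.6; 
Y -12: -14 11.0; -6 11.1; 2 10.7; 10 10.4; 18 10.1; 26 10.0; 34 9.8; 42 9.5; 50 9.4; 58 9.2; 66 9.7; 74 19.8; 82 9.3; 
Y 8: -14 nan; -6 27.9; 2 11.3; 10 10.3; 18 10.1; 26 9.9; 34 9.7; 42 9.5; 50 9.3; 58 9.2; 66 9.3; 74 24.5; 82 26.5; 
Y 28: -14 nan; -6 nan; 2 nan; 10 10.2; 18 9.9; 26 12.3; 34 16.6; 42 12.4; 50 9.6; 58 9.6; 66 10.9; 74 21.2; 82 21.8; 
surf [ 540.  -230.2   27.6] ctr X 77.6 Y -34.6 Z 17.3 761 79.68611142154835
surf [ 509.4 -225.7   27.7] ctr X 77.2 Y -2.1 Z 17.1 727 68.51705625613047
surf [ 474.3 -217.7   29.1] ctr X 79.0 Y 35.8 Z 17.6 647 69.44558531671085
surf [ 520.3 -306.7   34.6] ctr X -4.5 Y -27.2 Z 22.6 805 67.94776575025634
  return np.nanmean(a, axis, out=out, keepdims=keepdims)
```

Request:
carry_out:
  moves: "0 0 0 0.3 0 0.1 1;0 0 0 0.7 0 0.15 1;0 0 0 0.7 0 0.2 1;0 0 0 0.4 0 0.25 1;0 0 0 0.1 0 0.3 1;0 0 0 -0.2 0 0.4 1;0 0 0 -0.4 0 0.5 1;0 0 0 -0.4 0 0.5 1"

```text
time_s: 13.8
position: [497.1, -315.8, 107.2]
tcp_rot: [-0.642, 0.767, -0.013, -0.005]
wrist_force: [-7.9, -35.0, 19.0]
finger_gap: 21.3
```

```bash
python3 look.py 9; python3 floor.py 9 2>/dev/null
```

```text
t 13.8 [ -7.898 -34.99   19.043] [-6.789  2.34   0.864] [ 497.083 -315.813  107.203] TCP X,Y -18.433010753299595 -9.070468737038887
Y -32: -14 25.6; -6 30.8; 2 27.9; 10 8.8; 18 8.5; 26 8.2; 34 8.0; 42 7.7; 50 7.4; 58 7.1; 66 18.0; 74 27.5; 82 27.0; 
Y -12: -14 9.5; -6 9.4; 2 9.1; 10 8.8; 18 8.6; 26 8.2; 34 7.9; 42 7.7; 50 7.6; 58 7.3; 66 7.8; 74 20.7; 82 9.0; 
Y 8: -14 nan; -6 26.7; 2 9.6; 10 8.8; 18 8.6; 26 8.2; 34 8.0; 42 7.7; 50 7.5; 58 7.3; 66 7.1; 74 24.4; 82 25.7; 
Y 28: -14 nan; -6 nan; 2 nan; 10 8.7; 18 8.3; 26 12.0; 34 14.6; 42 11.6; 50 7.8; 58 7.6; 66 10.7; 74 21.6; 82 21.2;
```

View pics/w9.png

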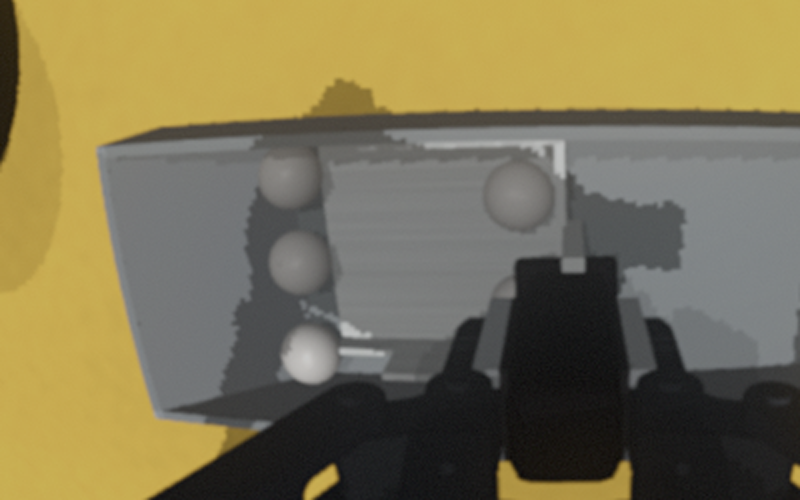

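```bash
cat > plan.py <<'E'
from plant import env
from h import *
np.set_printoptions(precision=3,suppress=True)
a=np.radians(80.15); ex=np.array([np.cos(a),np.sin(a)]); ey=np.array([-ex[1],ex[0]]); o=np.array([491.3,-296.1])
def pose(X,Y,z,yaw=0,up=0,roll=0):
    """X,Y,z: TCP when up=0; nose-up 'up' rad pivots about the back-bottom edge (99.4 under TCP); yaw deg in bin frame"""
    rot=down(-99.85+yaw)*R.from_euler('y',-up)*R.from_euler('x',roll)
    d=rot.apply([0,0,99.4]); base=np.array([*(o+X*ex+Y*ey),z-99.4])
    return base-d,rot
E
python3 - <<'E'
from plan import *
st=env.get_state()
for p in [(-22,-8,105,0,.06),(-40,-7,105,0,.06),(-40,6,105,-3,.06),(-40,6.4,104.8,-3,0)]:
    print(p); step(st,*pose(*p))
E
```

```text
(-22, -8, 105, 0, 0.06)
turn [-0.013 -0.084 -0.005] shift [0.95 0.1  0.26]
(-40, -7, 105, 0, 0.06)
turn [-0.013 -0.084 -0.005] shift [2.75 0.19 0.3 ]
(-40, 6, 105, -3, 0.06)
turn [-0.012 -0.084  0.047] shift [2.76 1.53 0.29]
(-40, 6.4, 104.8, -3, 0)
turn [-0.013 -0.024  0.047] shift [2.16 1.54 0.27]
```

```bash
python3 - <<'E'
from plan import *
cmd={"position":np.array([*(o-5*ex-7.3*ey),98.6]),"tcp_rot":(down(-99.85)).as_quat()}
for p in [(-15,-7.3,102,0,0.02),(-20,-7.3,105,0,.06),(-24,-7,105,0,.06),(-40,-7,105,0,.06),(-40,0,105,-1.5,.06),(-40,6,105,-3,.06),(-40,6.4,104.8,-3,0)]:
    print(p); step(cmd,*pose(*p))
E
```

```text
(-15, -7.3, 102, 0, 0.02)
turn [ 0.   -0.02 -0.  ] shift [ 1.2  -0.   -0.34]
(-20, -7.3, 105, 0, 0.06)
turn [ 0.   -0.06 -0.  ] shift [ 2.1  -0.   -0.62]
(-24, -7, 105, 0, 0.06)
turn [ 0.   -0.06 -0.  ] shift [ 2.5   0.03 -0.62]
(-40, -7, 105, 0, 0.06)
turn [ 0.   -0.06 -0.  ] shift [ 4.1   0.03 -0.62]
(-40, 0, 105, -1.5, 0.06)
turn [ 0.001 -0.06   0.026] shift [ 4.1   0.75 -0.62]
(-40, 6, 105, -3, 0.06)
turn [ 0.002 -0.06   0.052] shift [ 4.1   1.36 -0.62]
(-40, 6.4, 104.8, -3, 0)
turn [ 0.    -0.     0.052] shift [ 3.5   1.37 -0.62]
```

Request:
carry_out:
  moves: "0 -0.02 0 1.2 0 -0.34 1;0 -0.06 0 2.1 0 -0.62 1;0 -0.06 0 2.3 0 -0.62 1;0 -0.06 0 2.5 0 -0.62 1;0 -0.06 0 2.9 0 -0.62 1;0 -0.06 0 3.4 0 -0.62 1;0 -0.06 0 3.8 0 -0.62 1;0 -0.06 0 4.1 0 -0.62 1;0 -0.06 0.015 4.1 0.4 -0.62 1;0 -0.06 0.03 4.1 0.8 -0.62 1;0 -0.06 0.045 4.1 1.1 -0.62 1;0 -0.06 0.052 4.1 1.35 -0.62 1;0 -0.04 0.052 3.9 1.36 -0.62 1;0 -0.02 0.052 3.7 1.37 -0.62 1;0 0 0.052 3.5 1.37 -0.62 1;0 0 0.052 3.5 1.37 -0.62 1"

```text
time_s: 15.45
position: [478.3, -334.5, 105.0]
tcp_rot: [-0.624, 0.781, -0.0, 0.001]
wrist_force: [0.4, 0.5, -2.3]
finger_gap: 20.8
```

```bash
python3 look.py 10; python3 floor.py 10 2>/dev/null
```

```text
t 15.45 [ 0.422  0.475 -2.258] [ 0.046  0.038 -0.015] [ 478.297 -334.473  105.001] TCP X,Y -40.031568126050885 6.246751712522102
Y -32: -14 7.7; -6 9.6; 2 8.8; 10 9.1; 18 8.1; 26 7.5; 34 7.5; 42 7.6; 50 5.5; 58 5.1; 66 17.0; 74 27.2; 82 27.0; 
Y -12: -14 26.3; -6 7.4; 2 7.4; 10 7.4; 18 7.4; 26 7.4; 34 7.5; 42 7.5; 50 6.0; 58 5.0; 66 5.6; 74 19.6; 82 7.7; 
Y 8: -14 7.4; -6 7.4; 2 7.4; 10 7.4; 18 7.5; 26 7.5; 34 7.6; 42 7.5; 50 6.8; 58 5.0; 66 5.4; 74 24.9; 82 25.7; 
Y 28: -14 20.7; -6 7.5; 2 7.6; 10 7.4; 18 7.5; 26 7.5; 34 7.5; 42 7.4; 50 7.1; 58 5.0; 66 12.8; 74 22.5; 82 20.5;
```

View pics/w10.png

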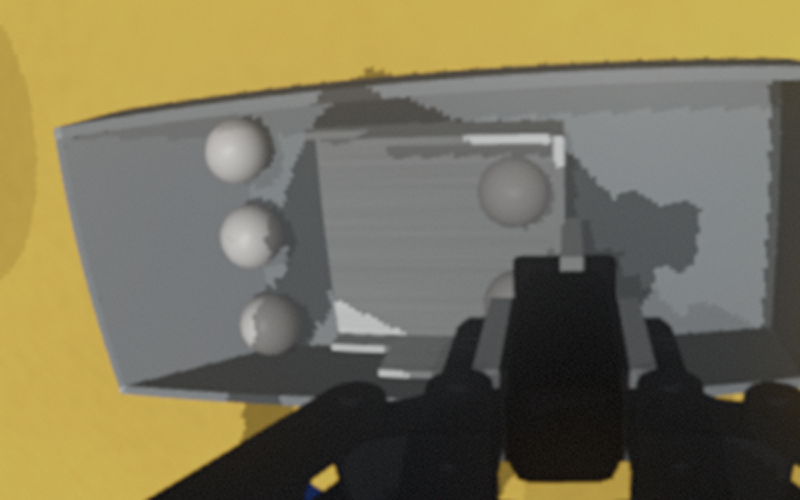

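```bash
python3 balls.py 10 2 "[(237,150),(252,236),(270,324)]"; python3 - <<'E'
from h import *
d=np.load("w10.npz");P=d["P"]
a=np.radians(80.15); ex=np.array([np.cos(a),np.sin(a)]); ey=np.array([-ex[1],ex[0]]); o=np.array([491.3,-296.1])
A=P.reshape(-1,3); q=A[:,:2]-o; X=q@ex;Y=q@ey;Z=A[:,2]
k=(X>28)&(X<50)&(Z>13)&(Z<19)
for s in (-1,1):
    m=k&(s*Y>20); print(s,np.percentile(Y[m],[2,10,50,90,98]).round(1),m.sum())
k=(X>25)&(X<60)&(abs(Z-7.5)<.7)
for y in (-30,-10,10,30):
    m=k&(abs(Y-y)<4); print(y,np.percentile(X[m],98).round(1))
E
```

```text
surf [ 538.2 -231.9   26.5] ctr X 76.8 Y -33.7 Z 16.8 749 76.38530192949983
surf [ 507.4 -227.6   27.2] ctr X 76.7 Y -1.3 Z 16.8 712 69.90519757846148
surf [ 473.7 -221.8   27.8] ctr X 76.8 Y 35.1 Z 16.9 639 65.51569595445048
-1 [-53.9 -53.5 -37.1 -35.7 -35.2] 127
1 [43.3 43.6 45.2 50.5 51. ] 229
-30 47.9
-10 48.8
10 49.6
30 50.3
```

```bash
python3 - <<'E'
from plan import *
st=env.get_state()
for p in [(-32,6.4,104.6,-4.5,0),(-24,6.4,104.4,-4.5,0),(-20,6.4,104.4,-4.5,0),(-20,2,104.4,-4.5,0),(-20,-1,104.4,-4.5,0)]:
    print(p); step(st,*pose(*p))
E
```

```text
(-32, 6.4, 104.6, -4.5, 0)
turn [-0.001  0.002  0.028] shift [-0.83  0.05  0.04]
(-24, 6.4, 104.4, -4.5, 0)
turn [-0.001  0.002  0.028] shift [-1.63  0.09  0.06]
(-20, 6.4, 104.4, -4.5, 0)
turn [-0.001  0.002  0.028] shift [-2.03  0.11  0.06]
(-20, 2, 104.4, -4.5, 0)
turn [-0.001  0.002  0.028] shift [-2.05 -0.33  0.06]
(-20, -1, 104.4, -4.5, 0)
turn [-0.001  0.002  0.028] shift [-2.06 -0.62  0.06]
```

Request:
carry_out:
  moves: "0 0 0.014 -0.4 0.03 0.03 1;0 0 0.028 -0.8 0.05 0.06 1;0 0 0.028 -1.2 0.07 0.06 1;0 0 0.028 -1.5 0.08 0.06 1;0 0 0.028 -1.8 0.1 0.06 1;0 0 0.028 -2.05 0.11 0.06 1;0 0 0.028 -2.05 0.11 0.06 1"

```text
time_s: 16.2
position: [480.9, -316.8, 105.3]
tcp_rot: [-0.613, 0.79, -0.001, -0.0]
wrist_force: [-3.0, -6.7, 1.4]
finger_gap: 21.5
```

```bash
python3 look.py 11
```

```text
t 16.2 [-2.985 -6.715  1.428] [-1.192  0.759  0.474] [ 480.9   -316.829  105.302] TCP X,Y -22.20277861963477 6.700708203859117
```

View pics/w11.png

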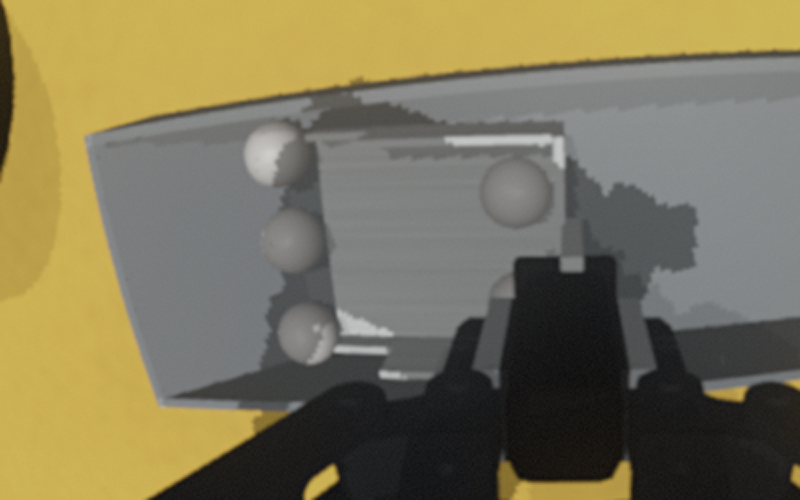

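Request:
carry_out:
  moves: "0 0 0 0 -0.2 0 1;0 0 0 0 -0.4 0 1;0 0 0 0 -0.6 0 1;0 0 0 0 -0.8 0 1;0 0 0 0 -0.8 0 1"

```text
time_s: 16.75
position: [489.1, -317.7, 104.6]
tcp_rot: [-0.612, 0.791, -0.0, 0.001]
wrist_force: [-2.2, -2.9, 0.9]
finger_gap: 21.0
```

```bash
python3 look.py 12
```

```text
t 16.75 [-2.243 -2.85   0.862] [-0.605  0.248  0.102] [ 489.07  -317.684  104.602] TCP X,Y -21.647209495339737 -1.4950880838056675
```

View pics/w12.png

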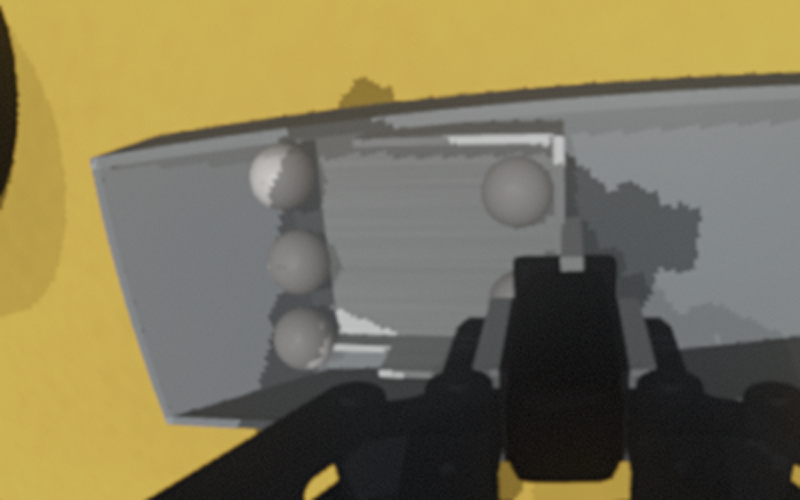

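```bash
python3 balls.py 12 2 "[(283,175),(299,262),(304,338)]"; python3 - <<'E'
from plan import *
d=np.load("w12.npz");P=d["P"]
A=P.reshape(-1,3); q=A[:,:2]-o; X=q@ex;Y=q@ey;Z=A[:,2]
k=(X>45)&(X<65)&(Z>13)&(Z<19)
for s in (-1,1):
    m=k&(s*Y>20); print(s,np.percentile(Y[m],[2,10,50,90,98]).round(1),m.sum())
st=env.get_state()
for p in [(-30,-2,104.8,-4.5,0),(-34,-6.5,104.8,0,0),(-20,-6.8,104.2,0,0),(-10,-6.8,103.5,0,0)]:
    print(p); step(st,*pose(*p))
E
```

```text
surf [ 539.2 -232.2   27.4] ctr X 76.8 Y -33.7 Z 16.9 748 76.79407296887314
surf [ 507.8 -225.8   26.5] ctr X 76.7 Y -1.3 Z 16.9 736 73.33061627152725
surf [ 479.9 -217.    28.2] ctr X 80.9 Y 29.0 Z 19.5 711 70.8713302318966
-1 [-54.  -53.8 -45.7 -35.7 -31.8] 67
1 [33.5 33.8 35.4 50.4 50.8] 195
(-30, -2, 104.8, -4.5, 0)
turn [-0.002  0.002 -0.002] shift [ 0.84 -0.12 -0.02]
(-34, -6.5, 104.8, 0, 0)
turn [-0.002  0.002 -0.081] shift [ 1.2  -0.6  -0.02]
(-20, -6.8, 104.2, 0, 0)
turn [-0.002  0.002 -0.081] shift [-0.2  -0.51  0.04]
(-10, -6.8, 103.5, 0, 0)
turn [-0.002  0.002 -0.081] shift [-1.19 -0.43  0.11]
```

Request:
carry_out:
  moves: "0 0 0 0.3 -0.02 0 1;0 0 0 0.7 -0.05 0 1;0 0 0 1 -0.08 0 1;0 0 0 1.03 0.2 0 1;0 0 0 1.05 0.52 0 1;0 0 0 1.05 0.52 0 1;0 0 0 0.7 0.55 0 1;0 0 0 0.35 0.58 0 1;0 0 0 0 0.6 0 1;0 0 0 0 0.6 0 1;0 0 0 -0.02 0.4 0 1;0 0 0 -0.03 0.2 0 1;0 0 0 -0.05 0 0 1;0 0 0 -0.05 -0.1 0 1;0 0 0 -0.05 -0.1 0 1"

```text
time_s: 18.3
position: [489.9, -316.8, 104.6]
tcp_rot: [-0.613, 0.79, 0.001, 0.001]
wrist_force: [-4.1, -0.4, 6.5]
finger_gap: 21.5
```

```bash
python3 look.py 13; python3 balls.py 13 2 "[(283,175),(299,262),(304,338)]"
```

```text
t 18.3 [-4.115 -0.365  6.492] [-0.018  0.856 -0.025] [ 489.869 -316.769  104.571] TCP X,Y -20.6086022282125 -2.1263376961405718
surf [ 539.9 -231.4   27.9] ctr X 76.5 Y -33.7 Z 16.9 743 76.04123132061157
surf [ 508.8 -225.5   27.8] ctr X 76.7 Y -2.3 Z 16.8 714 69.39847483111114
surf [ 481.2 -216.9   29.9] ctr X 77.5 Y 21.5 Z 17.3 462 49.461412992277275
```

View pics/w13.png

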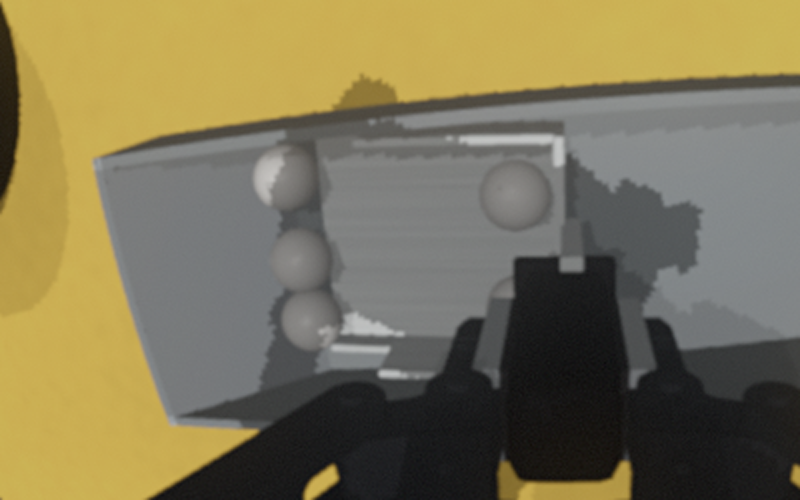

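```bash
python3 - <<'E'
from plan import *
st=env.get_state()
for p in [(-23,-4.5,104.6,-2,0),(-22,-6.5,104.4,0,0),(-16,-6.5,103.8,0,0),(-8,-6.5,103.5,0,0),(-5,-6.5,103.5,0,0)]:
    print(p); step(st,*pose(*p))
E
```

```text
(-23, -4.5, 104.6, -2, 0)
turn [ 0.     0.003 -0.045] shift [ 0.22 -0.26  0.  ]
(-22, -6.5, 104.4, 0, 0)
turn [-0.     0.003 -0.08 ] shift [ 0.1  -0.45  0.02]
(-16, -6.5, 103.8, 0, 0)
turn [-0.     0.003 -0.08 ] shift [-0.5  -0.4   0.08]
(-8, -6.5, 103.5, 0, 0)
turn [-0.     0.003 -0.08 ] shift [-1.29 -0.34  0.11]
(-5, -6.5, 103.5, 0, 0)
turn [-0.     0.003 -0.08 ] shift [-1.59 -0.31  0.12]
```

Request:
carry_out:
  moves: "0 0 -0.02 0.15 -0.13 0 1;0 0 -0.045 0.22 -0.26 0 1;0 0 -0.065 0.15 -0.36 0.02 1;0 0 -0.08 0.1 -0.45 0.03 1;0 0 -0.08 -0.2 -0.42 0.05 1;0 0 -0.08 -0.5 -0.4 0.08 1;0 0 -0.08 -0.8 -0.38 0.1 1;0 0 -0.08 -1.1 -0.36 0.12 1;0 0 -0.08 -1.35 -0.34 0.14 1;0 0 -0.08 -1.35 -0.34 0.14 1"

```text
time_s: 19.35
position: [497.8, -306.3, 104.7]
tcp_rot: [-0.644, 0.765, -0.002, 0.001]
wrist_force: [-0.9, -6.5, 7.6]
finger_gap: 21.4
```

```bash
python3 look.py 14; python3 floor.py 14 2>/dev/null
```

```text
t 19.35 [-0.873 -6.545  7.646] [-0.799  0.222  0.046] [ 497.769 -306.29   104.724] TCP X,Y -8.933197468560193 -8.116549166589024
Y -32: -14 4.9; -6 22.1; 2 26.0; 10 27.9; 18 7.8; 26 7.0; 34 7.0; 42 7.0; 50 7.1; 58 7.1; 66 7.6; 74 27.4; 82 29.7; 
Y -12: -14 5.0; -6 7.3; 2 7.3; 10 7.7; 18 7.1; 26 7.1; 34 7.1; 42 7.1; 50 7.0; 58 7.0; 66 7.2; 74 21.2; 82 24.5; 
Y 8: -14 5.0; -6 nan; 2 nan; 10 20.0; 18 7.2; 26 7.1; 34 7.1; 42 7.0; 50 7.0; 58 7.0; 66 7.2; 74 22.7; 82 27.2; 
Y 28: -14 nan; -6 nan; 2 nan; 10 nan; 18 7.0; 26 7.1; 34 7.8; 42 13.2; 50 11.8; 58 7.8; 66 7.8; 74 25.8; 82 29.8;
```

View pics/w14.png

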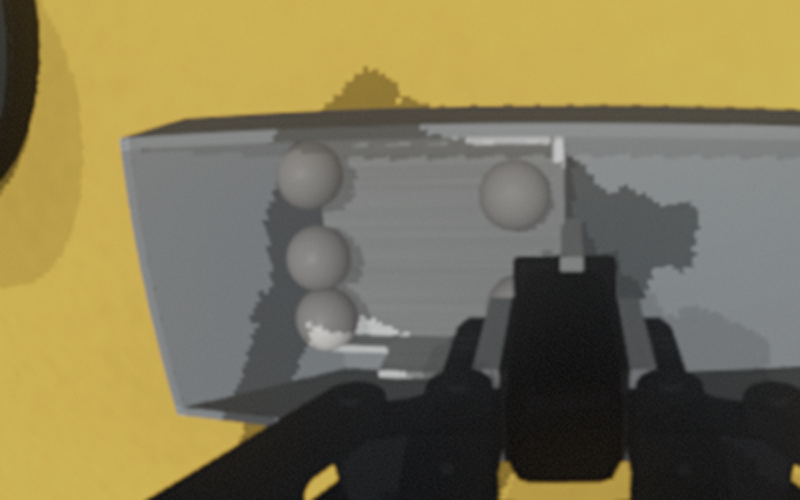

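```bash
python3 balls.py 14 2 "[(310,175),(319,259),(327,318)]";python3 - <<'E'
from plan import *
st=env.get_state()
for p in [(-6,-7.5,105,0,0.03),(-3,-7.5,105,0,0.07),(-2,-7.5,105,0,0.14)]:
    print(p); step(st,*pose(*p))
E
```

```text
surf [ 539.5 -228.8   29.7] ctr X 79.7 Y -33.4 Z 18.9 768 78.08353639874383
surf [ 510.7 -223.4   30. ] ctr X 79.6 Y -2.8 Z 18.8 742 74.95663627640408
surf [ 488.4 -219.4   30. ] ctr X 79.7 Y 21.3 Z 18.9 713 72.34081499299606
(-6, -7.5, 105, 0, 0.03)
turn [-0.005 -0.031 -0.001] shift [ 0.    0.06 -0.03]
(-3, -7.5, 105, 0, 0.07)
turn [-0.005 -0.071 -0.001] shift [ 0.1   0.06 -0.01]
(-2, -7.5, 105, 0, 0.14)
turn [-0.005 -0.141 -0.   ] shift [0.69 0.06 0.06]
```

Request:
carry_out:
  moves: "0 -0.03 0 -0.1 0.06 0 1;0 -0.05 0 0 0.06 0 1;0 -0.07 0 0.1 0.06 0 1;0 -0.1 0 0.35 0.06 0.03 1;0 -0.14 0 0.7 0.06 0.05 1;0 -0.14 0 0.7 0.06 0.05 1;0 -0.14 0 0.7 0.06 0.05 1;0 -0.14 0 0.7 0.06 0.05 1;0 -0.14 0 0.7 0.06 0.05 1;0 -0.14 0 0.7 0.06 0.05 1"

```text
time_s: 20.4
position: [495.9, -312.4, 103.5]
tcp_rot: [-0.642, 0.763, 0.044, 0.055]
wrist_force: [-0.8, -3.9, 6.4]
finger_gap: 21.6
```

```bash
python3 look.py 15
```

```text
t 20.4 [-0.82  -3.928  6.415] [-0.716  0.243 -0.029] [ 495.911 -312.446  103.461] TCP X,Y -15.315894414958198 -7.339311050608428
```

View pics/w15.png

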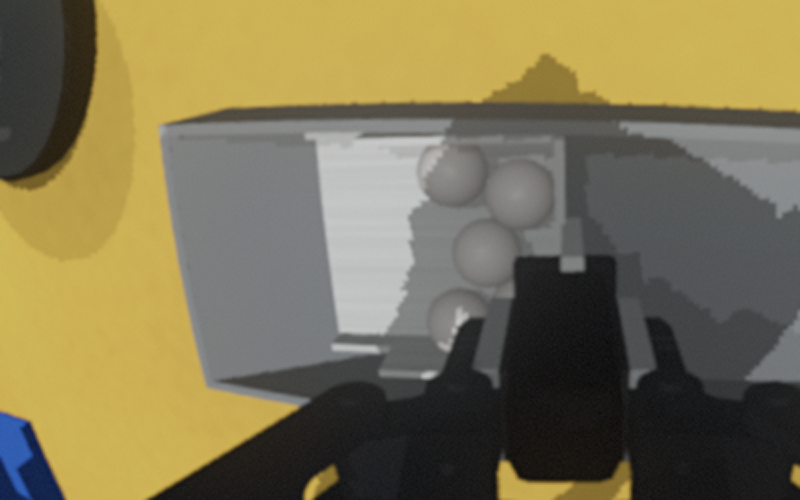

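All five balls are now in the pan, resting against its back wall (w15, around (455-520, 175-320)). Next is the lift and carry.

```bash
cat >> plan.py <<'E'
def edge(E,up,yaw=0):
    rot=down(-99.85+yaw)*R.from_euler('y',-up)
    return np.array(E)-rot.apply([-89.3,1,99.4]),rot
E
python3 - <<'E'
from plan import *
st=env.get_state()
rot=R.from_quat(st["tcp_rot"]); e=rot.apply([-89.3,1,99.4])+st["position"]; print("edge",e)
for E,u in [((e[0],e[1],40),.2),((e[0],e[1],100),.24),((e[0],e[1],185),.24),((e[0]+30,e[1]+40,185),.24),((610,-110,185),.24),((622,-75,175),.24),((633,-60,170),.24)]:
    print(np.round(E),u); step(st,*edge(E,u))
E
```

```text
edge [ 512.837 -211.5     17.485]
[ 513. -212.   40.] 0.2
turn [-0.004 -0.06   0.   ] shift [ 0.26 -0.05 -1.68]
[ 513. -212.  100.] 0.24
turn [-0.004 -0.1    0.   ] shift [-0.21 -0.07 -7.23]
[ 513. -212.  185.] 0.24
turn [-0.004 -0.1    0.   ] shift [ -1.4   -0.11 -15.65]
[ 543. -172.  185.] 0.24
turn [-0.004 -0.1    0.   ] shift [ -5.81  -2.38 -15.02]
[ 610 -110  185] 0.24
turn [-0.004 -0.1    0.   ] shift [-12.94  -7.94 -13.98]
[622 -75 175] 0.24
turn [-0.004 -0.1    0.   ] shift [-16.42  -8.52 -12.48]
[633 -60 170] 0.24
turn [-0.004 -0.1    0.   ] shift [-18.    -9.34 -11.75]
```

Request:
carry_out:
  moves: "0 -0.02 0 0.1 0 -0.6 1;0 -0.06 0 0.25 0 -1.7 1;0 -0.08 0 0.1 0 -3.2 1;0 -0.1 0 0 -0.05 -5 1;0 -0.1 0 -0.2 -0.07 -7.2 1;0 -0.1 0 -0.5 -0.08 -9.5 1;0 -0.1 0 -0.8 -0.09 -11.7 1;0 -0.1 0 -1.1 -0.1 -13.7 1;0 -0.1 0 -1.3 -0.1 -15 1;0 -0.1 0 -1.4 -0.1 -15.6 1;0 -0.1 0 -1.4 -0.1 -15.6 1"

```text
time_s: 21.55
position: [494.6, -319.8, 258.9]
tcp_rot: [-0.639, 0.76, 0.077, 0.093]
wrist_force: [0.4, 0.4, -3.0]
finger_gap: 21.1
```

```bash
python3 look.py 16; python3 - <<'E'
from plan import *
st=env.get_state()
rot=R.from_quat(st["tcp_rot"]); e=rot.apply([-89.3,1,99.4])+st["position"]; print("edge",e)
for E,u in [((e[0]+30,e[1]+40,185),.24),((610,-110,185),.24),((622,-75,175),.24),((633,-60,165),.24)]:
    print(np.round(E),u); step(st,*edge(E,u))
E
```

```text
t 21.55 [ 0.386  0.386 -2.985] [-0.274  0.061  0.032] [ 494.638 -319.798  258.863] TCP X,Y -22.777968587771188 -7.34269645099323
edge [ 512.431 -210.588  182.953]
[ 542. -171.  185.] 0.24
turn [-0.001  0.003 -0.   ] shift [-4.4  -2.28  0.85]
[ 610 -110  185] 0.24
turn [-0.001  0.003 -0.   ] shift [-11.32  -7.9    2.56]
[622 -75 175] 0.24
turn [-0.001  0.003 -0.   ] shift [-14.63  -8.48   4.42]
[633 -60 165] 0.24
turn [-0.001  0.003 -0.   ] shift [-16.    -9.3    5.79]
```

View pics/w16.png

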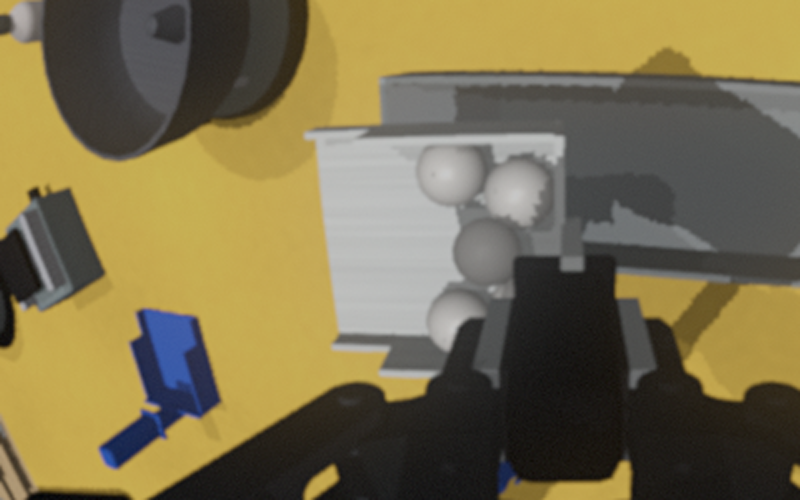

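Request:
carry_out:
  moves: "0 0 0 -0.8 -0.4 0.15 1;0 0 0 -2.2 -1.1 0.4 1;0 0 0 -4.4 -2.3 0.85 1;0 0 0 -6.3 -3.9 1.3 1;0 0 0 -8.2 -5.4 1.8 1;0 0 0 -10 -6.8 2.2 1;0 0 0 -11.5 -7.9 2.7 1;0 0 0 -13 -8.2 3.5 1;0 0 0 -14.4 -8.5 4.3 1;0 0 0 -15.4 -9 5.1 1;0 0 0 -16 -9.3 5.7 1;0 0 0 -16 -9.3 5.8 1;0 0 0 -16 -9.3 5.8 1"

```text
time_s: 22.9
position: [614.8, -169.3, 240.6]
tcp_rot: [-0.639, 0.76, 0.077, 0.093]
wrist_force: [0.6, 0.2, -1.9]
finger_gap: 21.2
```

```bash
python3 look.py 17; python3 - <<'E'
from plan import *
st=env.get_state()
rot=R.from_quat(st["tcp_rot"]); e=rot.apply([-89.3,1,99.4])+st["position"]; print("edge",e, st["joint_positions"])
c=env.capture("scene"); cv2.imwrite("pics/s17.png",cv2.resize(c["color"][60:320,150:450],None,fx=2.3,fy=2.3))
for E,u in [((633,-58,160),.15),((634,-56,150),.05),((634,-56,140),-.05),((634,-56,125),-.2),((634,-56,115),-.35),((634,-56,110),-.5),((634,-56,108),-.65),((634,-56,108),-.75)]:
    print(np.round(E),u); step(st,*edge(E,u))
E
```

```text
t 22.9 [ 0.602  0.203 -1.927] [-0.299  0.034  0.035] [ 614.815 -169.292  240.634] TCP X,Y 146.06844060015095 -100.00136290393104
edge [632.95  -60.556 165.944] [-0.44   0.224  1.118  0.244  1.856  1.366]
[633 -58 160] 0.15
turn [-0.001  0.092 -0.001] shift [-1.05  0.02 -0.14]
[634 -56 150] 0.05
turn [-0.001  0.192 -0.001] shift [-2.13 -0.04  0.14]
[634 -56 140] -0.05
turn [-0.001  0.292 -0.001] shift [-3.07 -0.04  0.48]
[634 -56 125] -0.2
turn [-0.001  0.442 -0.001] shift [-4.58 -0.04  1.22]
[634 -56 115] -0.35
turn [-0.001  0.592 -0.001] shift [-6.3  -0.04  1.77]
[634 -56 110] -0.5
turn [-0.001  0.742 -0.001] shift [-8.18 -0.04  2.12]
[634 -56 108] -0.65
turn [-0.001  0.892 -0.001] shift [-10.12  -0.04   2.49]
[634 -56 108] -0.75
turn [-0.001  0.992 -0.001] shift [-11.43  -0.03   2.76]
```

View pics/w17.png

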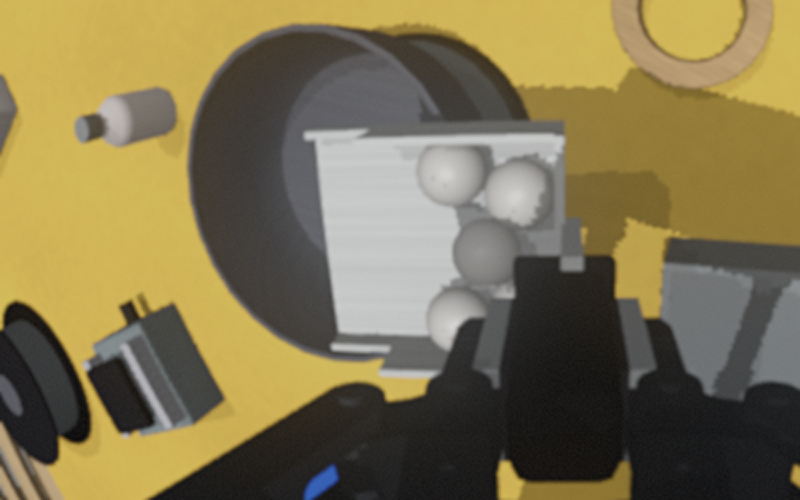

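View pics/s17.png

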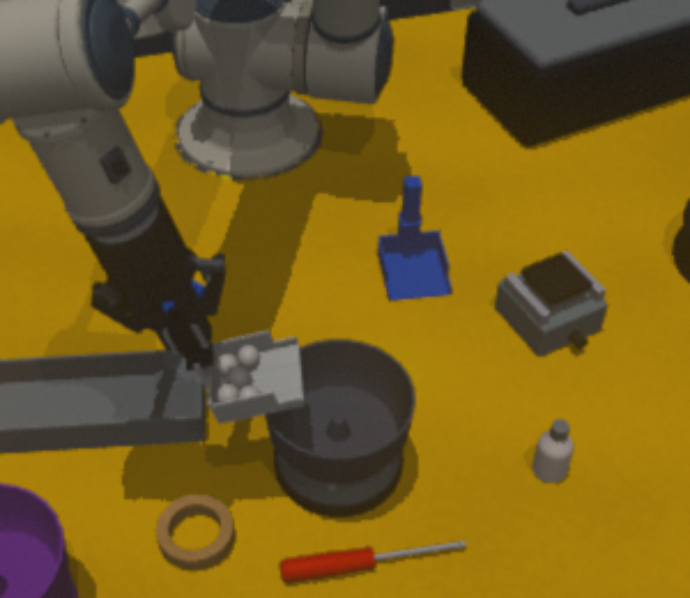

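Request:
carry_out:
  moves: "0 0.05 0 -0.5 0 -0.1 1;0 0.09 0 -1.05 0 -0.14 1;0 0.14 0 -1.6 0 0 1;0 0.19 0 -2.1 0 0.14 1;0 0.24 0 -2.6 0 0.3 1;0 0.29 0 -3.05 0 0.48 1;0 0.34 0 -3.55 0 0.72 1;0 0.39 0 -4.05 0 0.97 1;0 0.44 0 -4.58 0 1.22 1;0 0.49 0 -5.15 0 1.4 1;0 0.54 0 -5.7 0 1.6 1;0 0.59 0 -6.3 0 1.77 1;0 0.64 0 -6.9 0 1.9 1;0 0.69 0 -7.5 0 2 1;0 0.74 0 -8.2 0 2.12 1;0 0.79 0 -8.8 0 2.25 1;0 0.84 0 -9.5 0 2.37 1;0 0.89 0 -10.1 0 2.49 1;0 0.89 0 -10.1 0 2.49 1;0 0.89 0 -10.1 0 2.49 1"

```text
time_s: 25.0
position: [633.0, -66.7, 241.2]
tcp_rot: [-0.61, 0.726, -0.205, -0.243]
wrist_force: [0.2, 0.1, -1.3]
finger_gap: 21.2
```

```bash
python3 look.py 18; python3 - <<'E'
from plan import *
st=env.get_state()
rot=R.from_quat(st["tcp_rot"]); e=rot.apply([-89.3,1,99.4])+st["position"]; print("edge",e, st["joint_positions"])
c=env.capture("scene"); cv2.imwrite("pics/s18.png",cv2.resize(c["color"][60:320,150:450],None,fx=2.3,fy=2.3))
E
```

```text
t 25.0 [ 0.234  0.145 -1.309] [ 0.439 -0.099  0.012] [633.016 -66.687 241.177] TCP X,Y 250.27461560518893 -100.38154148143691
edge [634.234 -55.716 108.475] [ 0.134  0.299  1.126 -0.645  1.869  1.731]
```

View pics/w18.png

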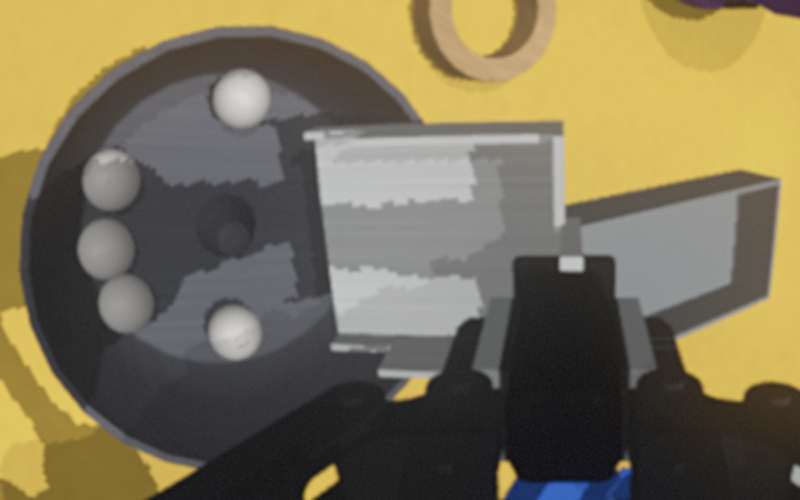

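View pics/s18.png

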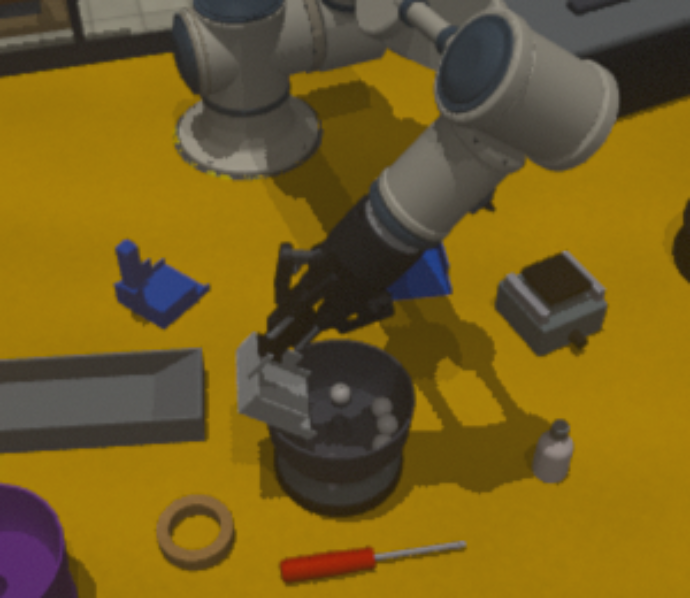

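```bash
python3 - <<'E'
from plan import *
st=env.get_state()
for E,u in [((634,-57,125),-.5),((634,-58,145),-.3),((634,-60,165),-.1),((634,-62,165),0)]:
    print(np.round(E),u); step(st,*edge(E,u))
for yaw,p in [(-92,[570,-135,262]),(-80,[490,-90,262]),(-72.8,[435.5,-57.9,262])]:
    print(p); step(st,p,down(yaw))
E
```

```text
[634 -57 125] -0.5
turn [-0.001 -0.146 -0.003] shift [ 2.42 -0.03  0.17]
[634 -58 145] -0.3
turn [-0.002 -0.346 -0.003] shift [ 5.19 -0.06  0.85]
[634 -60 165] -0.1
turn [-0.002 -0.546 -0.002] shift [ 7.57 -0.1   1.84]
[634 -62 165] 0
turn [-0.002 -0.646 -0.002] shift [ 8.05 -0.13  3.25]
[570, -135, 262]
turn [ 0.042 -0.645 -0.134] shift [7.41 5.03 3.05]
[490, -90, 262]
turn [ 0.11  -0.64  -0.337] shift [ 4.99 13.68  1.19]
[435.5, -57.9, 262]
turn [ 0.151 -0.635 -0.458] shift [ 3.22 19.61 -0.16]
```

Request:
carry_out:
  moves: "0 -0.07 0 1.2 0 0.1 1;0 -0.146 0 2.4 0 0.17 1;0 -0.24 0 3.8 -0.05 0.5 1;0 -0.34 0 5.2 -0.06 0.85 1;0 -0.44 0 6.4 -0.1 1.3 1;0 -0.54 0 7.6 -0.1 1.84 1;0 -0.646 0 8.05 -0.1 3.2 1;0.02 -0.646 -0.06 7.8 2.4 3.2 1;0.042 -0.645 -0.134 7.4 5 3.05 1;0.075 -0.643 -0.23 6.2 9.3 2.1 1;0.11 -0.64 -0.337 5 13.7 1.2 1;0.13 -0.638 -0.4 4.1 16.6 0.5 1;0.151 -0.635 -0.458 3.2 19.6 -0.16 1;0.151 -0.635 -0.458 3.2 19.6 -0.16 1;0.151 -0.635 -0.458 3.2 19.6 -0.16 1"

```text
time_s: 26.6
position: [435.5, -57.7, 262.7]
tcp_rot: [0.805, -0.593, 0.001, -0.0]
wrist_force: [0.4, 0.2, -2.1]
finger_gap: 21.3
```

```bash
python3 look.py 19; python3 - <<'E'
from plan import *
st=env.get_state(); print(st["tcp_rot"],R.from_quat(st["tcp_rot"]).as_matrix()[:,2])
for z in (120,101,99.4):
    step(st,[435.5,-57.9,z],down(-72.8))
d=np.load("w19.npz");P=d["P"].reshape(-1,3)
# pan floor plane
import numpy as np
m=(P[:,2]>140)&(P[:,2]<185)&(np.hypot(P[:,0]-420,P[:,1]+5)<35); Q=P[m]
A=np.c_[Q[:,:2],np.ones(len(Q))]; s=np.linalg.lstsq(A,Q[:,2],rcond=None)[0]; print("plane slope",s,np.median(Q[:,2]))
E
```

```text
t 26.6 [ 0.444  0.172 -2.148] [-0.034 -0.044 -0.007] [435.522 -57.654 262.674] TCP X,Y 225.3889016527586 95.74692346349374
[ 0.805 -0.593  0.001  0.   ] [ 0.001 -0.001 -1.   ]
turn [-0.001 -0.002 -0.   ] shift [-0.03  0.05 14.22]
turn [-0.001 -0.002 -0.   ] shift [-0.03  0.05 16.12]
turn [-0.001 -0.002 -0.   ] shift [-0.03  0.05 16.28]
plane slope [ -0.001  -0.003 165.39 ] 164.914573396273
```

View pics/w19.png

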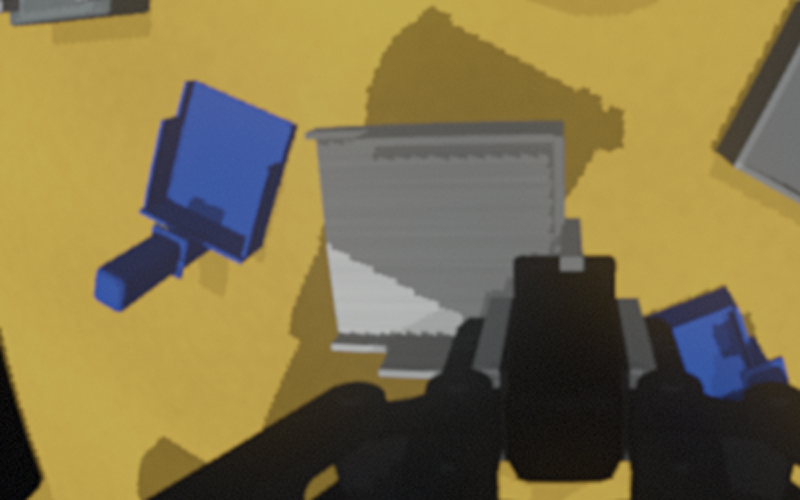

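Request:
carry_out:
  moves: "0 0 0 0 0.05 3 1;0 0 0 0 0.05 6.5 1;0 0 0 0 0.05 10 1;0 0 0 0 0.05 13 1;0 0 0 0 0.05 15 1;0 0 0 0 0.05 15.8 1;0 0 0 0 0.05 16.1 1;0 0 0 0 0.05 16.2 1;0 0 0 0 0.05 16.3 1;0 0 0 0 0.05 16.3 1"

```text
time_s: 27.65
position: [435.7, -57.7, 99.8]
tcp_rot: [0.805, -0.593, 0.001, 0.0]
wrist_force: [-0.1, -1.8, -0.4]
finger_gap: 21.5
```

Request:
carry_out:
  moves: "0 0 0 0 0 0.06 1;0 0 0 0 0 0.06 1;0 0 0 0 0 0.06 0;0 0 0 0 0 0.06 -1;0 0 0 0 0 0.06 -1;0 0 0 0 0 0.06 -1;0 0 0 0 0 0.06 -1;0 0 0 0 0 0.06 -1"

```text
time_s: 28.45
position: [434.9, -57.4, 97.7]
tcp_rot: [0.805, -0.593, -0.0, 0.001]
wrist_force: [-0.1, 0.4, -0.3]
finger_gap: 85.7
```

```bash
python3 look.py 20
```

```text
t 28.45 [-0.086  0.428 -0.281] [-0.055  0.032  0.029] [434.862 -57.357  97.695] TCP X,Y 225.56926419520616 96.44769498872466
```

View pics/w20.png

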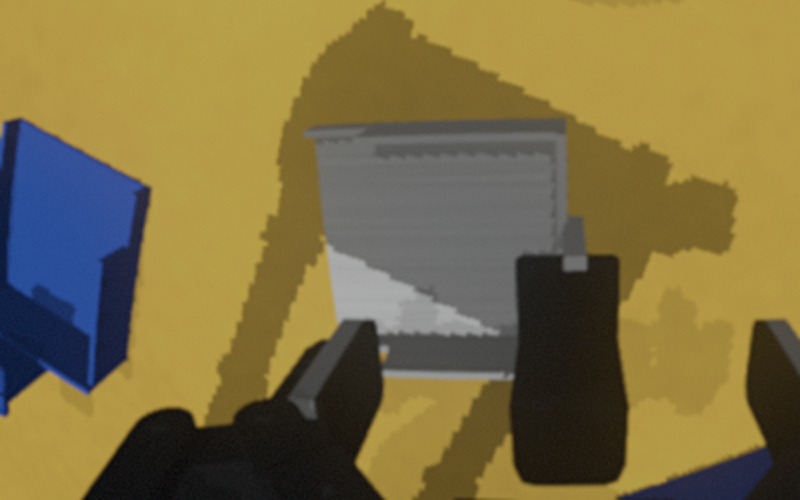

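```bash
python3 - <<'E'
from plan import *
st=env.get_state()
step(st,[486,295,240],down(-76))
step(st,[486,295,220],down(-76))
E
```

```text
turn [ 0.002 -0.     0.058] shift [-32.12 -15.34 -14.26]
turn [ 0.002 -0.     0.058] shift [-32.12 -15.34 -12.26]
```

Request:
carry_out:
  moves: "0 0 0 0 0 -2 -1;0 0 0 0 0 -6 -1;0 0 0 0 0 -10 -1;0 0 0 0 0 -14.2 -1;0 0 0.05 -4 -2 -14.2 -1;0 0 0.05 -8 -4 -14.2 0;0 0 0.058 -12 -6 -14.2 1;0 0 0.058 -16 -8 -14.2 1;0 0 0.058 -20.5 -10 -14.2 1;0 0 0.058 -25 -12 -14.2 1;0 0 0.058 -29 -13.8 -14.2 1;0 0 0.058 -31.5 -15 -14.2 1;0 0 0.058 -32.1 -15.3 -13 1;0 0 0.058 -32.1 -15.3 -12.3 1;0 0 0.058 -32.1 -15.3 -12.3 1;0 0 0.058 -32.1 -15.3 -12.3 1"

```text
time_s: 30.1
position: [485.8, 293.3, 220.3]
tcp_rot: [0.787, -0.617, -0.0, 0.001]
wrist_force: [0.7, -0.9, -0.2]
finger_gap: 0.0
```

```bash
python3 - <<'E'
from plan import *
st=env.get_state(); c=env.capture("wrist"); cv2.imwrite("pics/w21.png",c["color"]); print(st["time_s"],st["position"],st["tcp_rot"],st["finger_gap"],st["wrist_force"],st["joint_positions"])
c2=env.capture("top"); cv2.imwrite("pics/t21.png",c2["color"])
P=wcloud(c,st).reshape(-1,3)
def sel(x0,x1,y0,y1,z0,z1):
    m=(P[:,0]>x0)&(P[:,0]<x1)&(P[:,1]>y0)&(P[:,1]<y1)&(P[:,2]>z0)&(P[:,2]<z1);return P[m]
for n,z0,z1 in(("paddle",74,90),("cheeks",62,73),("box",42,56)):
    p=sel(420,560,220,370,z0,z1); print(n,len(p),np.median(p[:,2]) if len(p) else 0,cv2.minAreaRect(p[:,:2].astype(np.float32)) if len(p)>5 else 0)
d=env.place_of(c,"paddle_top"); print(d[:2])
E
```

```text
30.1 [485.752 293.283 220.321] [ 0.787 -0.617 -0.     0.001] 0.01385579215811761 [ 0.689 -0.917 -0.182] [ 0.483  0.001  1.376 -0.     1.766  1.812]
paddle 5500 79.73767201863383 ((485.8258361816406, 296.3936767578125), (65.38037109375, 64.40120697021484), 13.91845989227295)
cheeks 2494 67.78699453622924 ((485.3023376464844, 295.86810302734375), (80.26815795898438, 96.59709930419922), 13.916618347167969)
box 2865 49.7622929314399 ((485.67572021484375, 296.5908203125), (99.53406524658203, 100.33698272705078), 13.988530158996582)
[{'pixel': [278.3, 201.2], 'p': 0.68}, {'pixel': [552.0, 37.9], 'p': 0.39}]
```

View pics/w21.png

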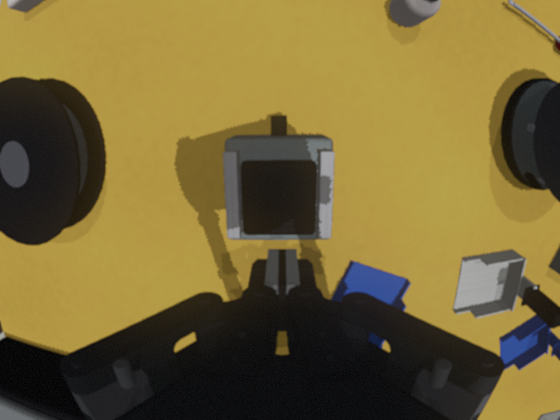

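View pics/t21.png

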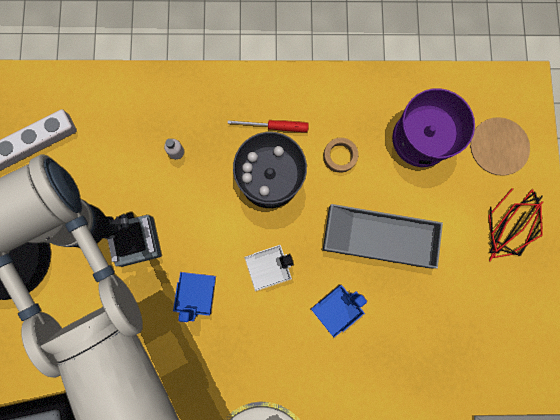

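Request:
carry_out:
  moves: "0 0 0 -0.3 -0.08 3 1;0 0 0 -0.3 -0.08 7 1;0 0 0 -0.3 -0.08 10 1;0 0 0 -0.3 -0.08 11.3 1;0 0 0 -0.3 -0.08 11.8 1;0 0 0 -0.3 -0.08 11.8 1"

```text
time_s: 30.85
position: [486.1, 297.7, 103.4]
tcp_rot: [0.788, -0.616, -0.0, 0.0]
wrist_force: [0.1, -0.7, -0.1]
finger_gap: 0.2
```

Request:
carry_out:
  moves: "0 0 0 0 0 0.1 1;0 0 0 0 0 0.1 1"

```text
time_s: 31.05
position: [486.5, 298.1, 103.5]
tcp_rot: [0.788, -0.616, 0.0, -0.001]
wrist_force: [-0.0, -0.3, -0.8]
finger_gap: -0.2
```

Request:
carry_out:
  moves: "0 0 0 0 0 0.1 1;0 0 0 0 0 0.1 1"

```text
time_s: 31.25
position: [485.9, 297.8, 101.1]
tcp_rot: [0.788, -0.616, -0.0, 0.0]
wrist_force: [-0.2, 1.0, -0.0]
finger_gap: 0.2
```

Request:
carry_out:
  moves: "0 0 0 0 0 0.1 1;0 0 0 0 0 0.1 1"

```text
time_s: 31.45
position: [485.6, 297.7, 99.4]
tcp_rot: [0.788, -0.616, -0.0, 0.001]
wrist_force: [-0.1, -0.5, -0.1]
finger_gap: -0.3
```

Request:
carry_out:
  moves: "0 0 0 0 0 0.1 1;0 0 0 0 0 0.1 1"

```text
time_s: 31.65
position: [485.7, 297.7, 98.7]
tcp_rot: [0.788, -0.616, -0.0, 0.001]
wrist_force: [-0.7, -0.2, 2.0]
finger_gap: 0.1
```

Request:
carry_out:
  moves: "0 0 0 0 0 0.1 1;0 0 0 0 0 0.1 1"

```text
time_s: 31.85
position: [485.7, 297.7, 97.6]
tcp_rot: [0.788, -0.616, -0.0, 0.001]
wrist_force: [-0.5, -0.5, 2.5]
finger_gap: -0.1
```

Request:
carry_out:
  moves: "0 0 0 0 0 0.1 1;0 0 0 0 0 0.1 1"

```text
time_s: 32.05
position: [485.6, 297.7, 96.6]
tcp_rot: [0.788, -0.616, -0.0, 0.001]
wrist_force: [0.1, -1.2, 2.2]
finger_gap: -0.2
```

Request:
carry_out:
  moves: "0 0 0 0 0 0.2 1;0 0 0 0 0 0.4 1;0 0 0 0 0 0.6 1;0 0 0 0 0 0.8 1;0 0 0 0 0 0.8 1;0 0 0 0 0 0.8 1"

```text
time_s: 32.65
position: [485.7, 297.7, 88.7]
tcp_rot: [0.788, -0.616, -0.0, 0.0]
wrist_force: [-1.6, -0.9, 5.1]
finger_gap: -0.2
```

```bash
cat > pad.py <<'E'
from plan import *
def rd(n):
    Zs=[];F=[]
    for i in range(n):
        st=env.get_state(); c=env.capture("wrist"); Zs.append(st["position"][2]);F.append(st["wrist_force"][2])
        P=wcloud(c,st); 
        Q=P.reshape(-1,3); e=np.array([np.cos(np.radians(13.95)),np.sin(np.radians(13.95))]); g=np.array([-e[1],e[0]])
        q=Q[:,:2]-[485.8,296.4]; X=q@e;Y=q@g
        m=(abs(abs(Y)-26)<5)&(X<28)&(X>-28)&(abs(Q[:,2]-70)<14)
        k=(abs(abs(Y)-38.2)<1.5)&(abs(X)<28)&(abs(Q[:,2]-68)<8)
        print("paddle z",np.nanmedian(Q[m,2]).round(2),m.sum(),"cheek z",np.nanmedian(Q[k,2]).round(2),k.sum())
    print(st["time_s"],"TCPz",np.round(Zs,1),np.mean(Zs),"Fz",np.round(F,1),np.mean(F)); return c
c=rd(6); import sys; cv2.imwrite(f"pics/p{sys.argv[1]}.png",cv2.resize(c["color"][100:330,180:400],None,fx=2.5,fy=2.5))
c=env.capture("scene"); P=cloud(c)
p=P.reshape(-1,3); e=np.array([np.cos(np.radians(13.95)),np.sin(np.radians(13.95))]); g=np.array([-e[1],e[0]]); q=p[:,:2]-[485.8,296.4]; X=q@e;Y=q@g
m=(abs(Y)<29)&(abs(X)<28)&(p[:,2]<84)&(p[:,2]>50); k=(abs(abs(Y)-38.2)<1.5)&(abs(X)<40)&(p[:,2]>60)
print("scene paddle",np.median(p[m,2]),m.sum(),"cheek",np.median(p[k,2]),k.sum())
cv2.imwrite(f"pics/ps{sys.argv[1]}.png",cv2.resize(c["color"][140:240,330:450],None,fx=5,fy=5))
E
python3 pad.py 1
```

```text
paddle z 69.42 3351 cheek z 67.87 961
paddle z 69.48 3341 cheek z 67.88 958
paddle z 69.52 3344 cheek z 67.87 966
paddle z 69.5 3354 cheek z 67.81 986
paddle z 69.46 3326 cheek z 67.81 981
paddle z 69.48 3353 cheek z 67.86 967
32.9 TCPz [88.7 88.8 88.8 88.8 88.8 88.8] 88.79558051048393 Fz [5.1 5.3 6.1 4.8 4.8 4.3] 5.0765669468228625
scene paddle 70.03274009719951 240 cheek 266.61773292983537 212
```

View pics/p1.png

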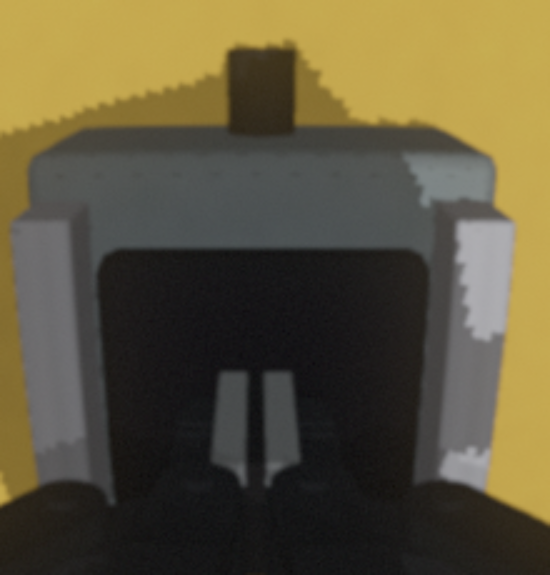

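Request:
carry_out:
  moves: "0 0 0 0 0 0.1 1;0 0 0 0 0 0.17 1;0 0 0 0 0 0.17 1;0 0 0 0 0 0.17 1"

```text
time_s: 33.4
position: [485.7, 297.7, 87.2]
tcp_rot: [0.788, -0.616, -0.0, 0.0]
wrist_force: [-2.1, -0.9, 5.6]
finger_gap: 0.3
```

```bash
python3 pad.py 2
```

```text
paddle z 67.92 3339 cheek z 67.84 978
paddle z 67.96 3326 cheek z 67.91 971
paddle z 67.94 3342 cheek z 67.87 964
paddle z 67.93 3341 cheek z 67.87 964
paddle z 67.91 3345 cheek z 67.83 952
paddle z 67.91 3337 cheek z 67.83 966
33.65 TCPz [87.2 87.3 87.2 87.2 87.2 87.2] 87.24175598122054 Fz [5.6 5.4 6.  6.2 5.5 5. ] 5.596704688447216
scene paddle 68.04794467919811 228 cheek 273.3332442468513 220
```

```bash
python3 - <<'E'
from plan import *
c=env.capture("scene"); cv2.imwrite("pics/final.png",c["color"])
E
```

```text
(no output)
```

View pics/final.png

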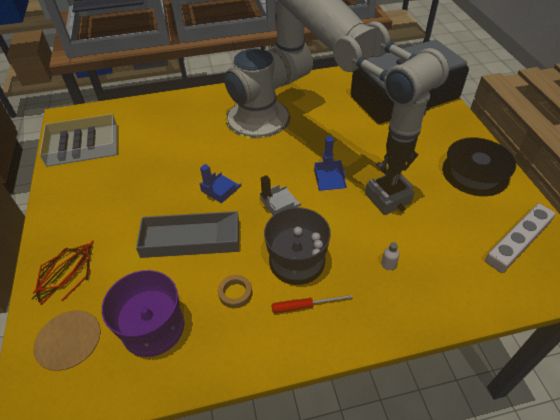

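The final scene shows the balls in the bowl (around (305-320, 230-250)), an empty bin, and the scoop released on the bench at (280,200). The fingers are on the paddle at (390,190), and the bystanders haven't moved.

```bash
python3 -c "
from plant import env
print(env.sign_off(), env.get_state()['position'], env.get_state()['wrist_force'])"
```

```text
the job is handed in; nothing more can be done
the job is handed in; nothing more can be done
```

I scooped all five balls from the bin and tipped them into the grey finisher bowl. I then set the scoop down flat where it had stood, let go of it, and pressed the paddle to half travel. I handed the job in at about 34 s with the paddle still held there.

- **Paddle:** its top measured 67.9 mm against 67.9 mm for the cheeks in the wrist camera, and 68.0 mm in the scene camera. The push was about 5.6 N, against the roughly 6 N expected at half travel. The scene camera's cheek reading was useless because the arm was in the way, so I ignored it.
- **Balls:** the overhead picture after the pour shows five balls in the bowl and an empty bin. The gripper never came near them.
- **Other objects:** the screwdriver, tape roll, glue bottle and the blue and purple look-alikes stand where they were in the final picture.
- **Jam in the bin:** the first pushes jammed against the corner balls, with a highest reading of about 35 N along the push. I freed it by nudging one corner ball inward with the scoop.
- **Not checked:** the sign-off gives no verdict, and no reading was possible after it.

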